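# Fetch the jar nest from the crowded board and pin it to the press bed

## Robot

A 6-joint arm with a two-finger parallel gripper is mounted at the origin on the work surface. World frame = base frame: x ahead of the robot, y to its left, z up, the work surface at z = 0. Lengths are in mm, angles in rad, forces in N, time in s.
With the tool pointing down it reaches from about 350 to 925 mm from the base axis. Payload 6.4 kg.
Tool frame: the origin (TCP) lies at the centre of the arm's flange, where the gripper is bolted on; the fingertips stand 173 mm ahead of it and the grasp point (between the pads) lies 155 mm ahead of it; z points along the fingers, x is the direction in which the jaws open and shut, and the axes are right-handed (so a half turn about z gives the same grasp; the last joint's range is limited). The gripper opens to 85 mm and grips with 20 to 120 N. Pads are 22 mm wide; open, the fingers measure 114 mm over their backs; the gripper's body (76 mm by 85 mm) begins 54 mm behind the grasp point. The pads swing forward as they close: fully open they stand 13 mm farther back than shut.
Start: joints at [-1.386, 0.245, 1.558, -0, 1.339, -0.174], TCP at [228.254, -608.618, 404.69] pointing down, gripper open.
Joint ranges: [-3.13, 3.13], [-1.02, 2.26], [0.13, 2.54], [-0.95, 4.09], [0.21, 2.88], [-2.74, 2.74]. Speed limits (rad/s): [2.57, 2.57, 3.14, 3.14, 3.14, 3.14].

## Interface

Orientations are given as a rotation vector (axis times angle).
In Python, from bench import * gives the robot as it stands.
- The arm moves only by the tool apply_moves, never from a script. Its arguments are lists of equal length, an entry for each row: "linear": the shift along the tool's x, y, z each as a share of 5 cm, from -1 to 1, a list of three; "yaw": the turn about the tool's z as a share of 45 degrees, from -1 to 1. In form: {"linear": [[tx, ty, tz], ...], "yaw": [yaw, ...]}. A call has 1 to 10 rows; each row shifts and turns the commanded pose from where the row before left it, along the tool's axes as they then stand; what a row does not reach is not made up. A row lasts 1/10 s, in which the tool goes at most 50 mm and 8.59 degrees, less where a joint would pass 70% of its speed; a pose out of reach is approached as far as the arm can. A call with a number of a shift or a turn outside -1 to 1 is refused whole. A call with a gripper value outside its range is refused whole. "fingers" is the closure, from -1 (fully open) to 1 (shut), set as the call begins (left out, the last holds). The fingers move at their own pace and stop on an object; the grip force is fixed at half the most. Time passes only in rows, so rows that do not move let the fingers close. It gives the time, the measured TCP pose, the force and the opening at its end, in the units of the state.
- observe(): the state, without advancing time (a new reading comes with each control period).
- capture(name): name is "scene" or "side" or "wrist"; returns a dict with "color" (384x512x3 uint8, red, green, blue), "z_map" (384x512 float32, mm along the optical axis (not along the pixel's ray), 0 where there is no reading), "mtx" (3x3 intrinsics, pixels), "dist" ([k1, k2, p1, p2, k3] as OpenCV has them; the pictures are not rectified), "world_to_cam" (4x4, takes a point from world to camera coordinates); the wrist camera has in their place "mount" (4x4, takes a point from camera to tool coordinates, whose origin is the TCP and whose axes are the tool frame's). Camera axes: x right, y down, z forward; pixel columns grow to the right and rows downward; lengths in mm; the calibration is good to about 2 mm. A picture is of the moment at which its call begins: read the wrist's pose just before it.
- finish_job(): hands the job in, once; it reports no verdict.
The state is a dict: "time_s": time; "joint_pos": joint angles; "qvel": joint speeds; "tau": joint torques, N m; "position": TCP position; "eef_rot": TCP orientation; "ft_force": force on the tool from outside, world axes, zero at the start; "ft_torque": the same for the moment, N m; "width": finger opening in mm.
Only numpy, scipy, OpenCV 4.12 (cv2) and the standard library are available. Lean on these libraries where they do the work, as an engineer would, in place of code of your own. Each camera call takes 0.05 s, during which the arm holds its last target.

## Task

Fit the white jar nest to the press bed: first move the glass jar, the steel canister and the sealing head that crowd it on the plywood board onto the shallow grey plastic tray, all three standing upright, leaving the nest where it is meanwhile. Then lift the nest out and seat it fully home, flat on the bed with both its holes over the two dowel pins (either way round), while the three wait on the tray. Finally stand each of the three back on the board, upright and on the very spot it came from, without ever tipping one over.

Things in the scene. Friction and masses are not known exactly. Their poses are not given: they have to be found in the camera images.
- board: fixed plywood board 250 (x) by 240 (y) by 12 mm; origin: centre of the underside. Round grey marks, 70 mm, at (10,70), (10,-70), (-78,0) mm in its frame are where jar, canister and sealing head start, in varying order; the nest starts on an oblong mark at (30,0). A red lid and a brass collar (not part of the job, up to 12 mm high) lie near (88,88) and (88,-88)
- tray: fixed, empty shallow grey plastic tray, 200 by 200 mm outside, walls 4 mm thick and 12 mm high, inner floor 4 mm above the origin; origin at the centre of its underside. There is room for the three containers side by side
- bed: fixed press bed: blue block 170 (x) by 150 mm carrying a white plate, its face 50 mm above the origin (centre of the underside, on the bench). Two steel dowel pins stand on the plate at x = +46 and -46 mm, y = 0: diameter 10, height 18 mm, the upper 9 mm tapering to a 3 mm tip. Aluminium rails at y = +/-66 mm rise 2 mm above the plate
- nest: loose white plastic nest: plate 124 (x) by 56 (y) by 12 mm with 13 mm through holes at x = +46 and -46 mm, y = 0, and on its middle a block 70 by 56 mm with a 45 mm round pocket, its top 42 mm above the underside. Sides flush: grip it across the 56 mm. Origin: centre of the underside. Its x starts along the board's x. Seated, it lies on the bed's white plate, centre over the bed's centre
- jar: loose closed glass jar with a flat steel lid, upright, 64 mm diameter up to 58 mm height, then narrowing to the 60 mm lid at 66 to 80 mm; 80 mm high overall, about 0.22 kg. Origin at the centre of its underside
- canister: loose small steel gas canister, upright, 50 mm diameter up to 85 mm height, with a black cap 28 mm in diameter on top; 105 mm high overall, about 0.25 kg. Origin at the centre of its underside
- head: loose sealing head, upright: a white plastic disc 64 mm in diameter and 22 mm high with an aluminium post 30 mm in diameter rising from its middle to 80 mm; about 0.22 kg. Grip it by the post. Origin at the centre of its underside
There are look-alikes about, which are no part of the job. Leave any turquoise look-alike of the jar alone.

How it is judged:
By the outcome, as a careful person would: the job done as asked, in the order asked, and still so for the second after the job is handed in, with the robot touching nothing.
It also fails if it takes over 147 s, if anything falls off the work surface, if the arm or the gripper's body presses on something with over 40 N, if the wrist force passes 120 N, or if a joint passes its speed limit or range.

## Working session

There is one attempt and no reset: what is moved stays moved. The work goes in short steps, Python scripts to look and compute and a tool call to move; the robot and the scene stay as the last step left them, time stands still between calls to the robot, and variables do not carry over. Pictures are saved under pics/ and viewed, and the job is handed in when it is done.

Besides the shell and the picture viewer there is one more tool, called after "Call:" by a JSON object that holds its "name" and its "arguments". apply_moves: Moves the arm, as the interface text tells. Its arguments: {"type":"object","properties":{"linear":{"type":"array"},"yaw":{"type":"array"},"fingers":{"type":"number"}},"required":["linear","yaw"]}

```bash
ls; mkdir -p pics
python3 - <<'E'
from bench import *
import cv2,pickle
s=observe();print(s)
for n in ["scene","side","wrist"]:
    c=capture(n);pickle.dump((s,c),open(n+".pkl","wb"))
    cv2.imwrite(f"pics/{n}0.png",c["color"][:,:,::-1])
    print(n,c["mtx"].tolist(),c["dist"],c.get("world_to_cam",c.get("mount")))
E
```

```text
pics
{'time_s': 0.0, 'joint_pos': array([-1.38611235e+00,  2.45841097e-01,  1.55903717e+00, -3.25762547e-05,
        1.33870547e+00, -1.74112954e-01]), 'qvel': array([ 0.00019058,  0.00025077, -0.0004824 ,  0.00045722, -0.00024554,
        0.00216502]), 'tau': array([ 6.41364772e-05, -4.29511750e+01, -3.26124573e+01, -1.09354587e-04,
        5.38026943e-03, -8.57720210e-06]), 'position': array([ 228.19845177, -608.37967274,  403.55025346]), 'eef_rot': array([-2.58105249e+00,  1.78860604e+00,  2.25722221e-03]), 'ft_force': array([-1.00923486, -0.73833696,  0.32807523]), 'ft_torque': array([0.01892199, 0.02183479, 0.02169192]), 'width': 85.38405640918215}
scene [[486.34294264530087, 0.0, 253.83188029782465], [0.0, 486.34294264530087, 191.75316944816282], [0.0, 0.0, 1.0]] [-0.14703963  0.          0.          0.          0.        ] [[-1.90933457e-01  9.81405747e-01  1.96767375e-02  8.75371826e+01]
 [ 7.24317244e-01  1.54389101e-01 -6.71958731e-01 -3.58262548e+02]
 [-6.62502034e-01 -1.14047203e-01 -7.40327151e-01  1.82521770e+03]
 [ 0.00000000e+00  0.00000000e+00  0.00000000e+00  1.0000
[... 205 characters left out ...]
 -4.78800961e-01  1.48742795e-02  4.65254737e+02]
 [-3.02826455e-01  5.30584668e-01 -7.91691890e-01  2.02649531e+02]
 [ 3.71170773e-01 -6.99449462e-01 -6.10739476e-01  9.85400980e+02]
 [ 0.00000000e+00  0.00000000e+00  0.00000000e+00  1.00000000e+00]]
wrist [[270.14772398575536, 0.0, 255.69568970974166], [0.0, 270.14772398575536, 192.11804580076574], [0.0, 0.0, 1.0]] [-0.03335585  0.          0.          0.          0.        ] [[ 9.99999843e-01 -5.25593181e-04  1.96511165e-04  4.59435887e-01]
 [ 4.45588313e-04  9.56659721e-01  2.91207794e-01 -7.44069716e+01]
 [-3.41051147e-04 -2.91207661e-01  9.56659805e-01  3.02010877e+01]
 [ 0.00000000e+00  0.00000000e+00  0.00000000e+00  1.00000000e+00]]
```

View pics/scene0.png

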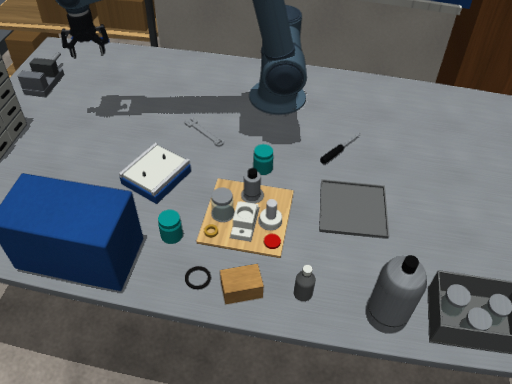

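View pics/side0.png

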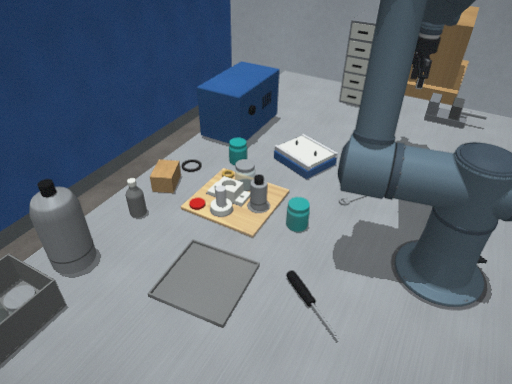

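View pics/wrist0.png

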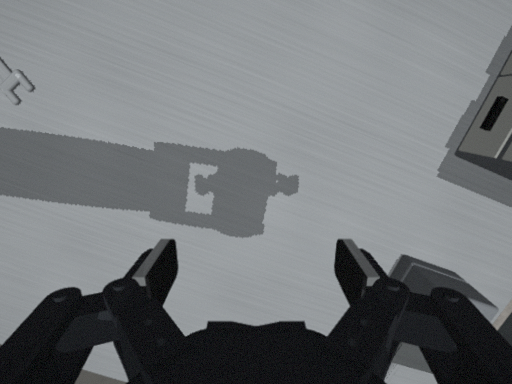

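Scene view: jar (222,200), canister (252,183), head (271,212) and nest (244,220) are on the board. The tray is at (353,208) and the bed at (155,172). Turquoise look-alikes stand at (263,158) and (170,226), and grey jar-like things sit in the box at right. Next I'll enlarge.

```bash
cat > h.py <<'E'
import cv2,pickle,numpy as np
from scipy.spatial.transform import Rotation as R
def cam(c,s=None):
    if "world_to_cam" in c: return np.linalg.inv(c["world_to_cam"])
    T=np.eye(4);T[:3,:3]=R.from_rotvec(s["eef_rot"]).as_matrix();T[:3,3]=s["position"]
    return T@c["mount"]
def on_plane(c,px,z,s=None):
    px=np.array(px,float).reshape(-1,1,2)
    u=cv2.undistortPoints(px,c["mtx"],c["dist"]).reshape(-1,2)
    T=cam(c,s);d=np.c_[u,np.ones(len(u))]@T[:3,:3].T
    t=(z-T[2,3])/d[:,2]
    return T[:3,3]+d*t[:,None]
def cloud(c,s=None):
    h,w=c["z_map"].shape
    g=np.stack(np.meshgrid(np.arange(w),np.arange(h)),-1).reshape(-1,1,2).astype(float)
    u=cv2.undistortPoints(g,c["mtx"],c["dist"]).reshape(-1,2)
    z=c["z_map"].reshape(-1,1);T=cam(c,s)
    P=(np.c_[u,np.ones(len(u))]*z)@T[:3,:3].T+T[:3,3]
    P[z[:,0]<=0]=np.nan
    return P.reshape(h,w,3)
def proj(c,P,s=None):
    W=np.linalg.inv(cam(c,s));P=np.array(P,float).reshape(-1,3)
    return cv2.projectPoints(P@W[:3,:3].T+W[:3,3],np.zeros(3),np.zeros(3),c["mtx"],c["dist"])[0].reshape(-1,2)
def crop(c,x0,y0,x1,y1,k,name):
    im=c["color"][y0:y1,x0:x1,::-1]
    cv2.imwrite(name,cv2.resize(im,None,fx=k,fy=k,interpolation=cv2.INTER_CUBIC))
E
python3 - <<'E'
from h import *
s,c=pickle.load(open("scene.pkl","rb"));crop(c,100,130,300,270,4,"pics/sc1.png");crop(c,300,160,420,250,5,"pics/sc2.png")
s,c=pickle.load(open("side.pkl","rb"));crop(c,170,130,350,250,4,"pics/sd1.png")
E
```

```text
(no output)
```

View pics/sc1.png

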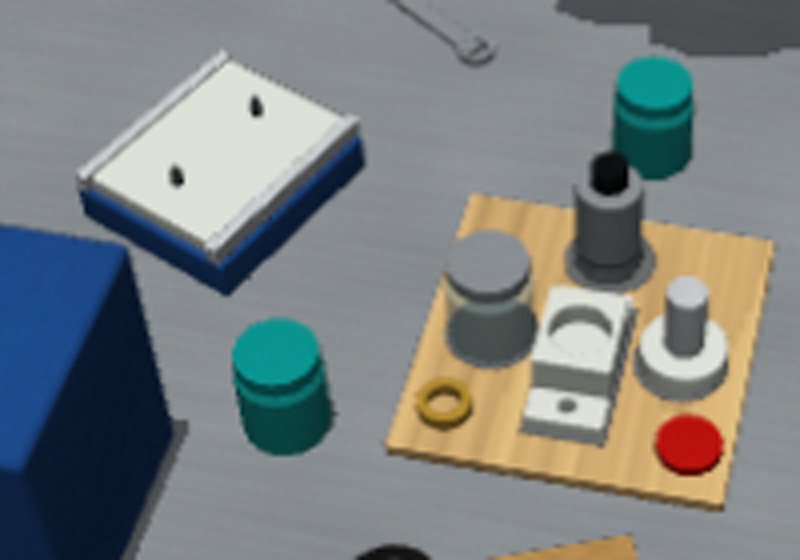

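View pics/sc2.png

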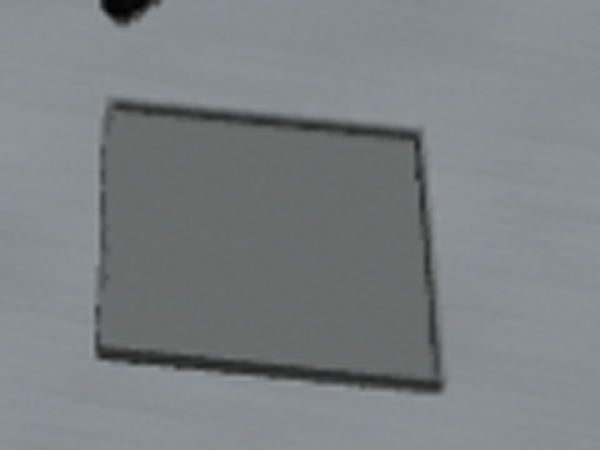

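View pics/sd1.png

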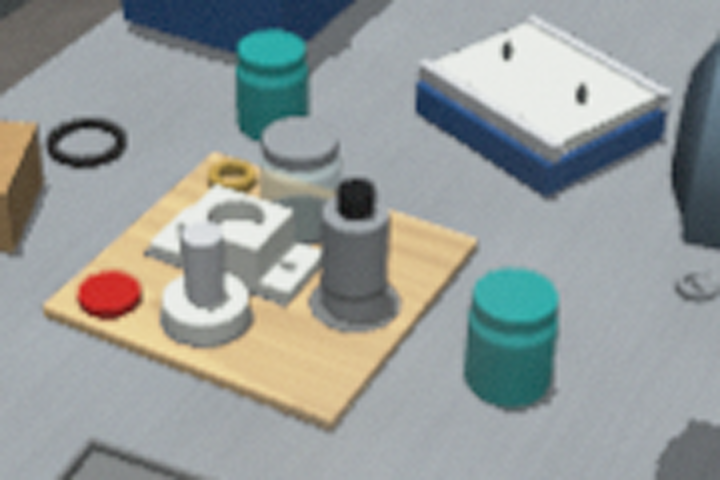

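Run:
```python
from h import *
_,c=pickle.load(open("scene.pkl","rb"));_,d=pickle.load(open("side.pkl","rb"))
np.set_printoptions(precision=1,suppress=True)
def p(n,c,px,z): 
    q=on_plane(c,px,z); print(n,q[:,:2].tolist() if 0 else q[:,:2].round(1).tolist(),'mean',q.mean(0)[:2]); return q
S=lambda l:[(100+x/4,130+y/4) for x,y in l]; D=lambda l:[(170+x/4,130+y/4) for x,y in l]
T=lambda l:[(300+x/5,160+y/5) for x,y in l]
b1=p('board S',c,S([(475,195),(772,242),(722,500),(390,446)]),12)
b2=p('board D',d,D([(48,308),(330,420),(476,242),(217,155)]),12)
for b in(b1,b2): print(np.linalg.norm(np.roll(b,-1,0)-b,axis=1),[np.degrees(np.arctan2(*(v[1::-1]))) for v in np.roll(b,-1,0)-b])
t=p('tray S',c,T([(108,100),(420,130),(442,382),(98,352)]),12);print(np.linalg.norm(np.roll(t,-1,0)-t,axis=1),[np.degrees(np.arctan2(*(v[1::-1]))) for v in np.roll(t,-1,0)-t])
p('pins S base',c,S([(257,113),(178,185)]),50);p('pins S top',c,S([(256,96),(177,167)]),68)
p('pins D base',d,D([(581,103),(507,60)]),50);p('pins D top',d,D([(582,84),(507,41)]),68)
p('jar top S',c,S([(488,262)]),80);p('can top S',c,S([(610,168)]),117)
p('jar top D',d,D([(300,142)]),92);p('can D',d,D([(357,192)]),117);p('head D',d,D([(203,235)]),92)
p('jar S',c,S([(488,262)]),92);p('head S',c,S([(688,292)]),92)
P=cloud(c);Q=cloud(d)
# depth: white plate points
import sys
for n,K,C in(('S',P,c),('D',Q,d)):
    m=(K[...,2]>5)&(K[...,2]<300)&(K[...,1]>-520)&(K[...,1]<520)&(K[...,0]>300)&(K[...,0]<800)
    # raster top view
    im=np.zeros((500,1040,3),np.uint8)
    hh=K[m];col=C['color'][m]
    o=np.argsort(hh[:,2]);hh=hh[o];col=col[o]
    for q,cc in zip(hh,col):
        cv2.circle(im,(int(520+q[1]),int(q[0]-300)),1,tuple(int(v) for v in cc[::-1]),-1)
    cv2.imwrite(f'pics/top{n}.png',cv2.resize(im,None,fx=.75,fy=.75))
```

```text
board S [[473.0, -108.9], [473.8, 125.0], [718.0, 124.6], [720.6, -109.3]] mean [596.4   7.8]
board D [[710.6, 126.6], [469.2, 127.5], [466.1, -106.5], [709.6, -108.1]] mean [588.9   9.9]
[233.9 244.2 233.9 247.6] [np.float64(89.79539828039924), np.float64(-0.0923658057843207), np.float64(-89.38080730287302), np.float64(179.90464924644084)]
[241.4 234.  243.5 234.6] [np.float64(179.7779965236875), np.float64(-90.76770714646305), np.float64(-0.36985849197871834), np.float64(89.74874881260926)]
tray S [[410.7, 207.0], [394.9, 403.3], [593.1, 418.8], [611.2, 221.2]] mean [502.5 312.6]
[197.  198.8 198.5 201. ] [np.float64(94.62151163568798), np.float64(4.471627292664349), np.float64(-84.7549299982171), np.float64(-175.95806771464206)]
pins S base [[457.1, -287.8], [544.7, -322.2]] mean [ 500.9 -305. ]
pins S top [[456.5, -286.7], [543.0, -320.8]] mean [ 499.8 -303.8]
pins D base [[451.2, -283.1], [535.1, -317.1]] mean [ 493.2 -300.1]
pins D top [[452.8, -284.1], [537.4, -318.6]] mean [ 495.1 -301.3]
jar top S [[597.7, -66.5]] mean [597.7 -66.5]
can top S [[523.8, 6.5]] mean [523.8   6.5]
jar top D [[598.4, -56.7]] mean [598.4 -56.7]
can D [[513.0, 10.9]] mean [513.   10.9]
head D [[599.2, 80.4]] mean [599.2  80.4]
jar S [[608.0, -63.6]] mean [608.  -63.6]
head S [[606.3, 78.2]] mean [606.3  78.2]
```

Run:
```python
from h import *
np.set_printoptions(precision=1,suppress=True)
s,c=pickle.load(open("scene.pkl","rb"));K=cloud(c)
def st(n,x0,y0,x1,y1,zmin=20):
    q=K[y0:y1,x0:x1].reshape(-1,3);q=q[q[:,2]>zmin];print(n,q.min(0),q.max(0),np.median(q,0))
st('box',0,180,135,280);st('turq1',254,145,273,172);st('turq2',160,212,182,240);st('bed',125,150,185,185,40);st('bigcan',370,255,425,325)
st('jar',212,188,233,221,30);st('can',243,168,262,200,30);st('head',262,200,282,230,25);st('bench?',300,120,320,140,-50)
M=R.from_rotvec(s['eef_rot']).as_matrix();print(M)
```

```text
box [ 549.2 -579.9   20.1] [ 923.1 -257.1  218.2] [ 877.7 -384.8  207.8]
turq1 [361.2 -15.3  20.3] [521.9  44.9 121.6] [407.7  16.4  71.3]
turq2 [ 681.4 -217.7   20.1] [ 741.1 -156.6   87.7] [ 722.8 -182.2   74.2]
bed [ 416.7 -390.9   40. ] [ 579.9 -218.2   72.5] [ 503.6 -304.2   51.3]
bigcan [797.4 362.7  20.1] [897.  469.3 248.1] [873.9 406.2 177.2]
jar [578.7 -94.   30.5] [658.2 -24.1  99.9] [624.5 -61.4  85.5]
can [418.8 -21.6  30.2] [548.1  28.2 121.6] [534.7   6.4  85.3]
head [581.1  48.7  25.1] [639.2 106.7  99.2] [615.9  78.2  38.8]
bench? [ 95.5 102.4  -8.4] [220.  179.6   7.1] [163.4 141.7   0.3]
[[ 0.4 -0.9 -0. ]
 [-0.9 -0.4  0. ]
 [-0.  -0.  -1. ]]
```

Call:
{"name": "apply_moves", "arguments": {"linear": [[0, 0, 0], [0, 0, 0], [0, 0, 0], [0, 0, 0], [0, 0, 0], [0, 0, 0], [0, 0, 0], [0, 0, 0], [0, 0, 0]], "yaw": [-0.19, -0.19, -0.19, -0.19, -0.19, -0.19, -0.19, -0.19, -0.022]}}

```text
time_s: 1.05
position: [228.2, -608.5, 404.2]
eef_rot: [-3.141, 0.0, 0.0]
ft_force: [-0.3, -0.4, 0.6]
width: 85.5
```

Call:
{"name": "apply_moves", "arguments": {"linear": [[0.25, -0.43, 0], [0.5, -0.85, 0], [0.5, -0.85, 0], [0.5, -0.85, 0], [0.5, -0.85, 0], [0.5, -0.85, 0], [0.5, -0.85, 0], [0.5, -0.85, 0], [0.5, -0.85, 0]], "yaw": [0, 0, 0, 0, 0, 0, 0, 0, 0]}}

```text
time_s: 1.95
position: [441.6, -245.4, 404.8]
eef_rot: [3.141, -0.007, 0.001]
ft_force: [0.8, -0.6, -0.6]
width: 85.5
```

Call:
{"name": "apply_moves", "arguments": {"linear": [[0.5, -0.85, 0], [0.5, -0.85, 0], [0.5, -0.85, 0], [0.5, -0.85, 0], [0.5, -0.85, 0], [0.5, -0.85, 0], [0.2, -0.43, 0], [0, 0, 0], [0, 0, 0]], "yaw": [0, 0, 0, 0, 0, 0, 0, 0, 0]}}

```text
time_s: 2.85
position: [601.2, 29.2, 404.3]
eef_rot: [3.141, -0.003, -0.001]
ft_force: [-0.6, -0.2, -0.4]
width: 85.4
```

```bash
cat >> h.py <<'E'
def snap(tag):
    from bench import observe,capture
    s=observe();c=capture("wrist");pickle.dump((s,c),open(tag+".pkl","wb"))
    cv2.imwrite(f"pics/{tag}.png",c["color"][:,:,::-1]);print(s["time_s"],s["position"].round(2),s["eef_rot"].round(4));return s,c
E
python3 -c "
from h import *
snap('w1')"
```

```text
2.85 [601.22  29.17 404.34] [ 3.1413e+00 -2.6000e-03 -1.2000e-03]
```

View pics/w1.png

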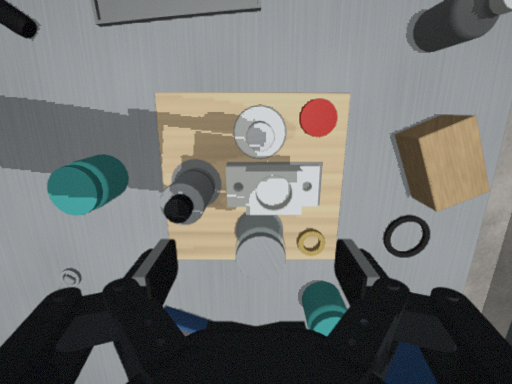

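Wrist view: the board corners are near (156,93), (350,93), (340,259) and (167,260). Canister cap (178,208), head post (261,133), jar lid (261,258), nest holes (239,186) and (307,186). Turquoise jars are at (80,190) and (325,305), outside the board.

```bash
python3 -c "
from h import *
s,c=pickle.load(open('w1.pkl','rb'));crop(c,145,80,360,290,3.7,'pics/w1c.png')"; python3 -c "
import cv2;a=cv2.imread('pics/w1c.png');print(a.shape);cv2.imwrite('pics/w1c.png',a[:600])"
```

```text
(777, 796, 3)
```

View pics/w1c.png

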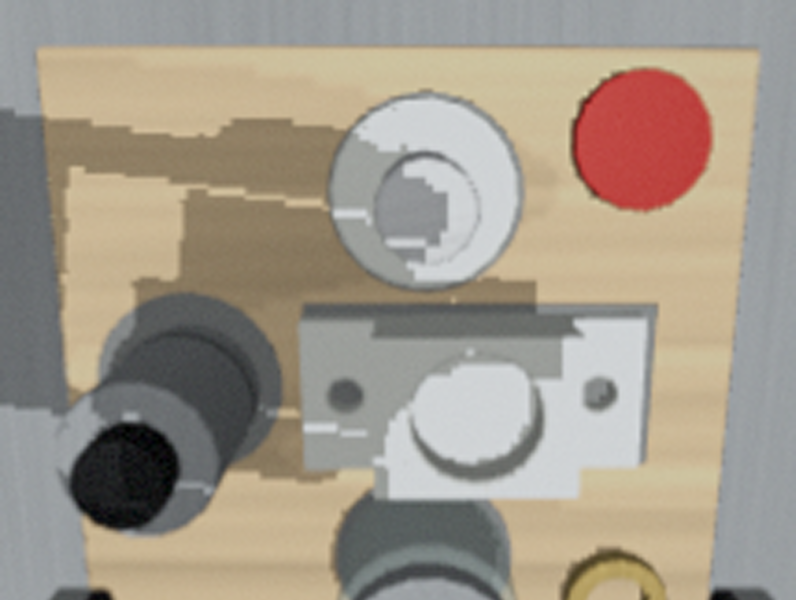

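Run:
```python
from h import *
np.set_printoptions(precision=1,suppress=True)
s,c=pickle.load(open("w1.pkl","rb"))
A=lambda l:[(145+x/3.7,80+y/3.7) for x,y in l]
def p(n,px,z): q=on_plane(c,px,z,s)[:,:2];print(n,q.round(1).tolist(),q.mean(0));return q
b=p('board',A([(38,46),(760,48)])+[(340,259),(167,260)],12)
print(np.linalg.norm(np.roll(b,-1,0)-b,axis=1))
p('holes',A([(346,395),(600,394)]),24)
p('head disc',A([(426,191)]),34);p('can cap',A([(125,476)]),117);p('can mark',A([(188,385)]),12)
p('jar lid',[(261,258)],92);p('jar lid e',[(238,258),(285,258)],92)
p('red lid',A([(642,139)]),16)
K=cloud(c,s)
def st(n,m):
    q=K[m];print(n,len(q),'mid',(np.percentile(q,1,0)+np.percentile(q,99,0))/2,np.percentile(q,99,0)-np.percentile(q,1,0))
X,Y,Z=K[...,0],K[...,1],K[...,2]
bx=(abs(X-600)<140)&(abs(Y-10)<130)
st('z30-36 head',bx&(abs(Z-34)<3)&(Y>40));st('head top',bx&(abs(Z-92)<3)&(Y>40))
st('jar top',bx&(abs(Z-92)<3)&(Y<-20));st('can cap',bx&(abs(Z-117)<3)&(X<560));st('can sh',bx&(abs(Z-97)<3)&(X<560))
st('nest',bx&(abs(Z-54)<2)&(X>560)&(abs(Y-10)<45));st('plate',bx&(abs(Z-24)<2)&(X>530)&(abs(Y-10)<30));st('board',(abs(X-600)<145)&(abs(Y-10)<135)&(abs(Z-12)<3))
```

```text
board [[473.8, 125.2], [721.7, 124.0], [729.4, -114.2], [465.4, -115.6]] [597.6   4.9]
[247.9 238.3 264.  241. ]
holes [[578.0, 3.8], [670.5, 4.1]] [624.3   3.9]
head disc [[606.8, 77.3]] [606.8  77.3]
can cap [[523.0, 7.2]] [523.    7.2]
can mark [[517.8, 4.5]] [517.8   4.5]
jar lid [[607.4, -64.5]] [607.4 -64.5]
jar lid e [[580.2, -64.4], [635.7, -64.5]] [608.  -64.5]
red lid [[682.0, 93.7]] [682.   93.7]
z30-36 head 1404 mid [605.4  76.7  34.3] [59.4 59.5  4.2]
head top 648 mid [605.3  76.6  92.5] [27.7 27.4  3.6]
jar top 1750 mid [606.7 -64.5  92.1] [55.3 54.9  4.1]
can cap 529 mid [520.8   4.7 116.8] [25.  25.8  4.7]
can sh 833 mid [520.7   4.5  97.1] [46.8 47.5  5. ]
nest 1465 mid [623.    4.   54.2] [69.3 56.   3.4]
plate 1202 mid [613.2   6.5  24.2] [143.3  51.4   3.5]
board 17834 mid [596.9   7.3  12.7] [244.7 235.2   3.7]
```

Call:
{"name": "apply_moves", "arguments": {"linear": [[0.04, -0.48, 0], [0.05, -0.48, 0], [0, 0, 0.5], [0, 0, 0.6], [0, 0, 0.6], [0, 0, 0.6], [0, 0, 0.5], [0, 0, 0.3], [0, 0, 0], [0, 0, 0]], "yaw": [0, 0, 0, 0, 0, 0, 0, 0, 0, 0]}}

```text
time_s: 3.9
position: [606.3, 76.4, 250.7]
eef_rot: [3.141, -0.003, 0.002]
ft_force: [-0.4, -0.1, 0.8]
width: 85.3
```

```bash
python3 -c "
from h import *
snap('w2')"
```

```text
3.9 [606.25  76.37 250.65] [ 3.1415e+00 -3.3000e-03  2.0000e-03]
```

View pics/w2.png

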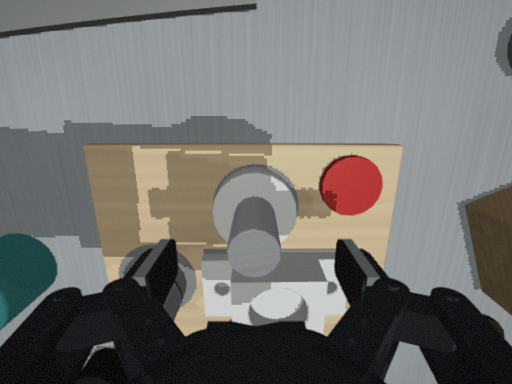

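The post top is at about (255,256), centred between the pads (about 155 and 358). Going down to grip the head.

Call:
{"name": "apply_moves", "arguments": {"linear": [[0, 0, 0.3], [0, 0, 0.3], [0, 0, 0.05], [0, 0, 0], [0, 0, 0]], "yaw": [0, 0, 0, 0, 0]}}

```text
time_s: 4.45
position: [606.0, 77.1, 217.2]
eef_rot: [-3.142, 0.001, -0.0]
ft_force: [0.0, -0.6, 0.2]
width: 85.6
```

Run:
```python
from h import *
np.set_printoptions(precision=1,suppress=True)
s,c=pickle.load(open("w2.pkl","rb"));K=cloud(c,s);X,Y,Z=K[...,0],K[...,1],K[...,2]
def st(n,m):
    q=K[m];print(n,len(q),'mid',(np.percentile(q,1,0)+np.percentile(q,99,0))/2,np.percentile(q,99,0)-np.percentile(q,1,0))
bx=(abs(X-606)<40)
st('top',bx&(abs(Z-92)<3)&(abs(Y-77)<40));st('disc',bx&(abs(Z-34)<3)&(abs(Y-77)<34))
from bench import observe
print(observe()['position'],observe()['ft_force'])
```

```text
top 2120 mid [605.6  77.3  91.8] [27.2 27.1  4.2]
disc 3110 mid [605.7  82.2  34. ] [60.1 49.7  4.3]
[606.   77.1 217.2] [ 0.  -0.6  0.2]
```

Call:
{"name": "apply_moves", "arguments": {"linear": [[0, 0, 0], [0, 0, 0], [0, 0, 0], [0, 0, 0], [0, 0, 0], [0, 0, 0], [0, 0, 0], [0, 0, 0], [0, 0, 0], [0, 0, 0]], "yaw": [0, 0, 0, 0, 0, 0, 0, 0, 0, 0], "fingers": 1}}

```text
time_s: 5.45
position: [606.0, 77.0, 217.6]
eef_rot: [3.142, -0.001, 0.0]
ft_force: [-2.5, -0.6, 5.7]
width: 29.0
```

Call:
{"name": "apply_moves", "arguments": {"linear": [[0, 0, -0.1], [0, 0, -0.3], [0, 0, -0.4], [0, 0, -0.4], [-0.06, -0.24, 0], [-0.11, -0.5, 0], [-0.11, -0.5, 0], [-0.11, -0.5, 0], [-0.11, -0.5, 0], [-0.11, -0.5, 0]], "yaw": [0, 0, 0, 0, 0, 0, 0, 0, 0, 0]}}

```text
time_s: 6.45
position: [574.4, 215.7, 276.2]
eef_rot: [-3.142, 0.001, 0.002]
ft_force: [-0.4, 0.1, -2.1]
width: 28.7
```

Call:
{"name": "apply_moves", "arguments": {"linear": [[-0.11, -0.5, 0], [-0.11, -0.5, 0], [-0.11, -0.5, 0], [-0.11, -0.5, 0], [-0.11, -0.5, 0], [-0.11, -0.3, 0], [-0.09, -0.2, 0], [0, 0, 0], [0, 0, 0]], "yaw": [0, 0, 0, 0, 0, 0, 0, 0, 0]}}

```text
time_s: 7.35
position: [538.1, 363.7, 276.9]
eef_rot: [3.141, -0.002, -0.0]
ft_force: [-0.1, 0.0, -1.6]
width: 28.7
```

Run:
```python
from h import *
from bench import observe
s,c=snap('w3');print(s['ft_force'],s['width'])
np.set_printoptions(precision=1,suppress=True)
K=cloud(c,s);X,Y,Z=K[...,0],K[...,1],K[...,2]
m=(abs(Z-11)<2.5)&(abs(X-500)<130)&(abs(Y-312)<130)
q=K[m][:,:2];print(len(q),q.min(0),q.max(0));r=cv2.minAreaRect(q.astype(np.float32));print(r)
```

```text
7.35 [538.09 363.71 276.93] [ 3.141e+00 -1.500e-03 -5.000e-04]
[-0.06085749  0.04142493 -1.63571697] 28.69668322487631
2667 [392.4 207.7] [601.9 418.7]
((499.91162109375, 312.0558776855469), (200.87338256835938, 200.2693634033203), 4.263372898101807)
```

View pics/w3.png

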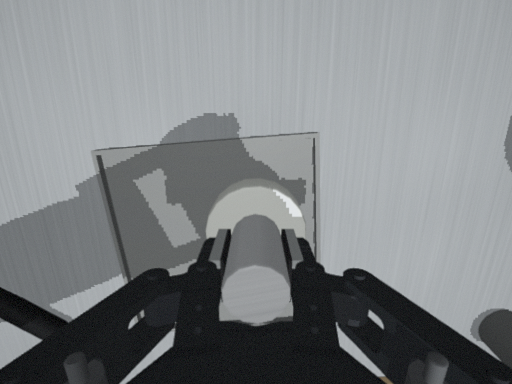

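Call:
{"name": "apply_moves", "arguments": {"linear": [[0, 0, 0.2], [0, 0, 0.4], [0, 0, 0.4], [0, 0, 0.2], [0, 0, 0.08], [0, 0, 0.04], [0, 0, 0.02], [0, 0, 0], [0, 0, 0]], "yaw": [0, 0, 0, 0, 0, 0, 0, 0, 0]}}

```text
time_s: 8.3
position: [538.4, 364.3, 211.0]
eef_rot: [-3.141, 0.001, -0.002]
ft_force: [0.3, -0.4, -2.2]
width: 28.7
```

Call:
{"name": "apply_moves", "arguments": {"linear": [[0, 0, 0.01], [0, 0, 0.01], [0, 0, 0.01], [0, 0, 0], [0, 0, 0]], "yaw": [0, 0, 0, 0, 0]}}

```text
time_s: 8.8
position: [538.3, 364.2, 209.6]
eef_rot: [-3.141, 0.001, -0.0]
ft_force: [-3.3, -1.1, 5.5]
width: 28.7
```

Call:
{"name": "apply_moves", "arguments": {"linear": [[0, 0, 0], [0, 0, 0], [0, 0, 0], [0, 0, 0], [0, 0, 0], [0, 0, 0], [0, 0, -0.3], [0, 0, -0.6], [0, 0, -0.6], [0, 0, -0.6]], "yaw": [0, 0, 0, 0, 0, 0, 0, 0, 0, 0], "fingers": -1}}

```text
time_s: 9.8
position: [538.1, 364.1, 316.1]
eef_rot: [-3.141, 0.001, -0.001]
ft_force: [0.7, 0.9, 0.3]
width: 85.3
```

Call:
{"name": "apply_moves", "arguments": {"linear": [[0.07, 0.4, 0], [0.13, 0.8, 0], [0.13, 0.8, 0], [0.13, 0.8, 0], [0.13, 0.8, 0], [0.13, 0.8, 0], [0.13, 0.8, 0], [0.13, 0.8, 0], [0.13, 0.8, 0], [0.13, 0.8, 0]], "yaw": [0, 0, 0, 0, 0, 0, 0, 0, 0, 0]}}

```text
time_s: 10.8
position: [599.9, -17.6, 315.2]
eef_rot: [3.141, -0.002, 0.003]
ft_force: [0.9, -0.5, 0.9]
width: 85.2
```

Call:
{"name": "apply_moves", "arguments": {"linear": [[0.12, 0.6, 0], [0.02, 0.37, 0], [0, 0, 0.5], [0, 0, 0.4], [0, 0, 0], [0, 0, 0]], "yaw": [0, 0, 0, 0, 0, 0]}}

```text
time_s: 11.4
position: [606.8, -64.0, 269.3]
eef_rot: [-3.141, 0.0, 0.0]
ft_force: [0.5, 0.1, 0.6]
width: 85.5
```

Run:
```python
from h import *
np.set_printoptions(precision=1,suppress=True)
s,c=snap('w4');K=cloud(c,s);X,Y,Z=K[...,0],K[...,1],K[...,2]
def st(n,m):
    q=K[m];print(n,len(q),'mid',(np.percentile(q,1,0)+np.percentile(q,99,0))/2,np.percentile(q,99,0)-np.percentile(q,1,0))
st('jar',(abs(Z-92)<3)&(abs(X-607)<38)&(abs(Y+64)<45))
```

```text
11.4 [606.8 -64.  269.2] [-3.1  0.   0. ]
jar 6890 mid [606.5 -64.4  92.2] [55.  55.   3.6]
```

View pics/w4.png

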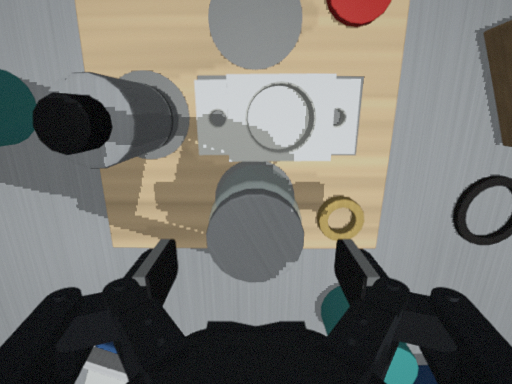

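The jar lid at (255,235), with its clear glass body below, is centred between the fingers; it measures (606.5,-64.4,92). This is the grey-lidded jar on the board, not turquoise.

Call:
{"name": "apply_moves", "arguments": {"linear": [[0, 0, 0.3], [0, 0, 0.4], [0, 0, 0.4], [0, 0, 0.16], [0, 0, 0], [0, 0, 0]], "yaw": [0, 0, 0, 0, 0, 0]}}

```text
time_s: 12.05
position: [607.2, -64.5, 206.4]
eef_rot: [3.141, -0.001, 0.002]
ft_force: [0.2, 0.2, -0.3]
width: 85.5
```

Call:
{"name": "apply_moves", "arguments": {"linear": [[0, 0, 0], [0, 0, 0], [0, 0, 0], [0, 0, 0], [0, 0, 0], [0, 0, 0], [0, 0, 0], [0, 0, 0]], "yaw": [0, 0, 0, 0, 0, 0, 0, 0], "fingers": 1}}

```text
time_s: 12.85
position: [607.6, -64.7, 207.5]
eef_rot: [3.141, -0.001, 0.004]
ft_force: [-0.3, -0.5, 6.6]
width: 62.5
```

Call:
{"name": "apply_moves", "arguments": {"linear": [[0, 0, -0.1], [0, 0, -0.3], [0, 0, -0.5], [0, 0, -0.6], [0, 0, -0.6], [0, 0, -0.5], [-0.06, -0.3, 0], [-0.1, -0.5, 0], [-0.1, -0.5, 0], [-0.1, -0.5, 0]], "yaw": [0, 0, 0, 0, 0, 0, 0, 0, 0, 0]}}

```text
time_s: 13.85
position: [587.5, 27.4, 333.9]
eef_rot: [-3.141, 0.002, 0.005]
ft_force: [-0.5, 0.2, -2.5]
width: 62.4
```

Call:
{"name": "apply_moves", "arguments": {"linear": [[-0.1, -0.6, 0], [-0.1, -0.6, 0], [-0.1, -0.6, 0], [-0.1, -0.6, 0], [-0.1, -0.6, 0], [-0.1, -0.6, 0], [-0.1, -0.5, 0], [-0.1, -0.37, 0], [-0.1, -0.3, 0], [0, 0, 0]], "yaw": [0, 0, 0, 0, 0, 0, 0, 0, 0, 0]}}

```text
time_s: 14.85
position: [542.5, 265.9, 334.4]
eef_rot: [3.141, 0.003, -0.004]
ft_force: [0.5, -0.2, -2.4]
width: 62.3
```

Call:
{"name": "apply_moves", "arguments": {"linear": [[0, 0, 0.3], [0, 0, 0.5], [0, 0, 0.5], [0, 0, 0.5], [0, 0, 0.5], [0, 0, 0.3], [0, 0, 0.06], [0, 0, 0.04], [0, 0, 0], [0, 0, 0]], "yaw": [0, 0, 0, 0, 0, 0, 0, 0, 0, 0]}}

```text
time_s: 15.85
position: [544.6, 264.2, 201.9]
eef_rot: [-3.141, 0.001, -0.003]
ft_force: [0.6, -1.0, -2.8]
width: 62.3
```

Call:
{"name": "apply_moves", "arguments": {"linear": [[0, 0, 0.02], [0, 0, 0.02], [0, 0, 0.01], [0, 0, 0.01], [0, 0, 0], [0, 0, 0]], "yaw": [0, 0, 0, 0, 0, 0]}}

```text
time_s: 16.45
position: [544.5, 264.3, 199.5]
eef_rot: [3.142, -0.001, 0.001]
ft_force: [-4.1, -1.5, 9.2]
width: 62.2
```

Call:
{"name": "apply_moves", "arguments": {"linear": [[0, 0, 0], [0, 0, 0], [0, 0, 0], [0, 0, 0], [0, 0, -0.1], [0, 0, -0.4], [0, 0, -0.7], [0, 0, -0.8], [0, 0, -0.7]], "yaw": [0, 0, 0, 0, 0, 0, 0, 0, 0], "fingers": -1}}

```text
time_s: 17.35
position: [544.1, 264.1, 334.9]
eef_rot: [-3.141, 0.001, -0.002]
ft_force: [0.8, -0.2, 0.2]
width: 85.0
```

Run:
```python
from h import *
np.set_printoptions(precision=1,suppress=True)
s,c=snap('w5');K=cloud(c,s);X,Y,Z=K[...,0],K[...,1],K[...,2]
def st(n,m):
    q=K[m];print(n,len(q),'mid',(np.percentile(q,1,0)+np.percentile(q,99,0))/2,np.percentile(q,99,0)-np.percentile(q,1,0))
st('jar',(abs(Z-84)<4)&(abs(X-544)<38)&(abs(Y-264)<45));st('head',(abs(Z-84)<4)&(abs(X-538)<38)&(abs(Y-364)<40))
```

```text
17.35 [544.1 264.1 334.9] [-3.1  0.  -0. ]
jar 3556 mid [544.8 264.2  84.2] [55.  55.4  4. ]
head 1249 mid [538.3 363.5  84.2] [27.3 27.1  3.8]
```

View pics/w5.png

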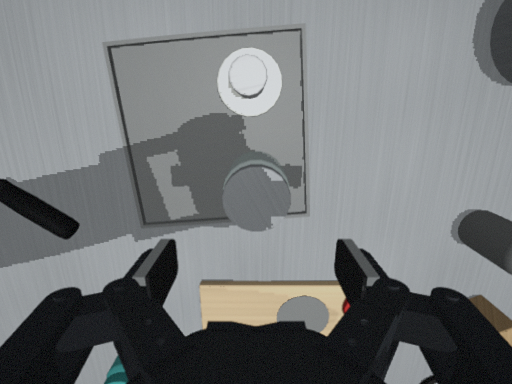

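Jar (256,198) and head (248,80) both stand in the tray. Next is the canister.

Call:
{"name": "apply_moves", "arguments": {"linear": [[-0.02, 0.3, 0], [-0.05, 0.7, 0], [-0.06, 0.7, 0], [-0.07, 0.7, 0], [-0.07, 0.7, 0], [-0.07, 0.7, 0], [-0.07, 0.7, 0], [-0.06, 0.7, 0], [0, 0, 0], [0, 0, 0]], "yaw": [0, 0, 0, 0, 0, 0, 0, 0, 0, 0]}}

```text
time_s: 18.4
position: [519.7, 3.2, 331.4]
eef_rot: [-3.141, 0.005, 0.004]
ft_force: [-0.8, 0.1, -0.7]
width: 85.2
```

Run:
```python
from h import *
np.set_printoptions(precision=1,suppress=True)
s,c=snap('w6');K=cloud(c,s);X,Y,Z=K[...,0],K[...,1],K[...,2]
def st(n,m):
    q=K[m];print(n,len(q),'mid',(np.percentile(q,1,0)+np.percentile(q,99,0))/2,np.percentile(q,99,0)-np.percentile(q,1,0))
st('cap',(abs(Z-117)<3)&(abs(X-521)<38)&(abs(Y-5)<45));st('sh',(abs(Z-97)<3)&(abs(X-521)<38)&(abs(Y-5)<40))
st('turq',(abs(Z-80)<4)&(abs(X-420)<50)&(abs(Y-25)<50))
```

```text
18.4 [519.6   3.2 331.4] [-3.1  0.   0. ]
cap 1047 mid [520.    4.7 116.9] [25.5 25.7  4.3]
sh 1561 mid [519.9   4.7  97.1] [46.8 46.9  4.6]
turq 3165 mid [394.1  15.3  79.5] [46.8 55.8  5.3]
```

View pics/w6.png

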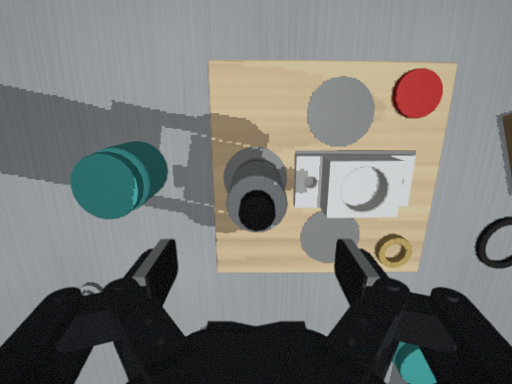

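The canister is at (257,208), centre (520,4.7). The turquoise jar at (110,185) ends at x≈426, clear of the fingers (463). Descending.

Call:
{"name": "apply_moves", "arguments": {"linear": [[0, -0.03, 0.3], [0, 0, 0.5], [0, 0, 0.5], [0, 0, 0.5], [0, 0, 0.2], [0, 0, 0.07], [0, 0, 0], [0, 0, 0]], "yaw": [0, 0, 0, 0, 0, 0, 0, 0]}}

```text
time_s: 19.25
position: [520.9, 5.7, 230.3]
eef_rot: [3.141, -0.001, 0.003]
ft_force: [-0.6, -0.5, 0.2]
width: 85.0
```

Call:
{"name": "apply_moves", "arguments": {"linear": [[0, 0, 0], [0, 0, 0], [0, 0, 0], [0, 0, 0], [0, 0, 0], [0, 0, 0], [0, 0, 0], [0, 0, 0]], "yaw": [0, 0, 0, 0, 0, 0, 0, 0], "fingers": 1}}

```text
time_s: 20.05
position: [520.6, 5.5, 230.1]
eef_rot: [3.141, -0.001, 0.001]
ft_force: [-1.9, -0.2, 5.6]
width: 48.9
```

Call:
{"name": "apply_moves", "arguments": {"linear": [[0, 0, -0.1], [0, 0, -0.3], [0, 0, -0.4], [0, 0, -0.4], [-0.05, -0.25, 0], [-0.1, -0.5, 0], [-0.11, -0.5, 0], [-0.11, -0.5, 0], [-0.11, -0.5, 0], [-0.11, -0.5, 0]], "yaw": [0, 0, 0, 0, 0, 0, 0, 0, 0, 0]}}

```text
time_s: 21.05
position: [489.8, 144.8, 288.4]
eef_rot: [-3.141, 0.001, 0.002]
ft_force: [-0.5, -0.1, -2.0]
width: 48.8
```

Call:
{"name": "apply_moves", "arguments": {"linear": [[-0.11, -0.5, 0], [-0.11, -0.5, 0], [-0.1, -0.5, 0], [-0.1, -0.5, 0], [-0.1, -0.5, 0], [-0.1, -0.5, 0], [-0.1, -0.3, 0], [0, 0, 0], [0, 0, 0]], "yaw": [0, 0, 0, 0, 0, 0, 0, 0, 0]}}

```text
time_s: 21.95
position: [454.6, 308.2, 288.7]
eef_rot: [3.141, -0.0, -0.001]
ft_force: [-0.4, -0.2, -2.0]
width: 48.9
```

Call:
{"name": "apply_moves", "arguments": {"linear": [[0, 0, 0.2], [0, 0, 0.4], [0, 0, 0.4], [0, 0, 0.2], [0, 0, 0.08], [0, 0, 0.03], [0, 0, 0.01], [0, 0, 0], [0, 0, 0]], "yaw": [0, 0, 0, 0, 0, 0, 0, 0, 0]}}

```text
time_s: 22.85
position: [455.4, 308.3, 223.9]
eef_rot: [-3.141, 0.001, -0.002]
ft_force: [0.3, -0.6, -1.4]
width: 48.7
```

Call:
{"name": "apply_moves", "arguments": {"linear": [[0, 0, 0.01], [0, 0, 0.01], [0, 0, 0.01], [0, 0, 0], [0, 0, 0]], "yaw": [0, 0, 0, 0, 0]}}

```text
time_s: 23.35
position: [455.2, 308.3, 222.2]
eef_rot: [-3.141, 0.001, -0.0]
ft_force: [-2.5, -0.2, 4.0]
width: 48.8
```

Call:
{"name": "apply_moves", "arguments": {"linear": [[0, 0, 0], [0, 0, 0], [0, 0, 0], [0, 0, 0], [0, 0, 0], [0, 0, -0.3], [0, 0, -0.6], [0, 0, -0.8], [0, 0, -0.7]], "yaw": [0, 0, 0, 0, 0, 0, 0, 0, 0], "fingers": -1}}

```text
time_s: 24.25
position: [455.1, 308.2, 344.5]
eef_rot: [-3.141, 0.001, -0.002]
ft_force: [0.3, -0.5, 0.2]
width: 85.6
```

Run:
```python
from h import *
np.set_printoptions(precision=1,suppress=True)
s,c=snap('w7');K=cloud(c,s);X,Y,Z=K[...,0],K[...,1],K[...,2]
def st(n,m):
    q=K[m];print(n,len(q),'mid',(np.percentile(q,1,0)+np.percentile(q,99,0))/2,np.percentile(q,99,0)-np.percentile(q,1,0))
st('can',(abs(Z-89)<3)&(abs(X-455)<38)&(abs(Y-308)<40));st('jar',(abs(Z-84)<4)&(abs(X-544)<38)&(abs(Y-264)<45));st('head',(abs(Z-84)<4)&(abs(X-538)<38)&(abs(Y-364)<40))
```

```text
24.25 [455.1 308.2 344.5] [-3.1  0.  -0. ]
can 1341 mid [454.5 307.6  88.8] [46.8 46.7  4.5]
jar 2004 mid [544.  267.9  83.4] [56.5 49.   5.1]
head 979 mid [537.9 364.   83.7] [27.1 27.3  5.1]
```

View pics/w7.png

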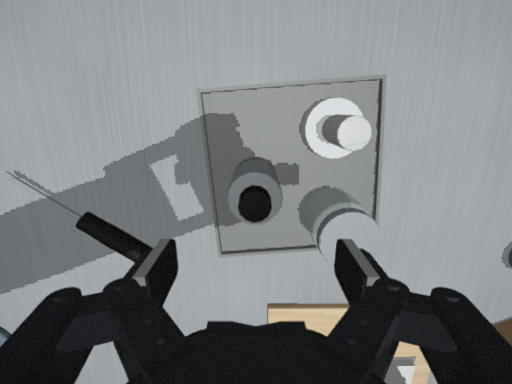

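All three stand in the tray (canister 255,190; jar 345,230; head 340,130). Next, the nest.

Call:
{"name": "apply_moves", "arguments": {"linear": [[0.18, 0.32, 0], [0.36, 0.66, 0], [0.36, 0.66, 0], [0.36, 0.66, 0], [0.36, 0.66, 0], [0.36, 0.66, 0], [0.36, 0.66, 0], [0.36, 0.66, 0], [0.36, 0.66, 0], [0.3, 0.48, 0]], "yaw": [0, 0, 0, 0, 0, 0, 0, 0, 0, 0]}}

```text
time_s: 25.3
position: [623.6, 1.9, 342.8]
eef_rot: [3.141, -0.003, 0.002]
ft_force: [-1.3, -0.4, -0.4]
width: 85.4
```

Call:
{"name": "apply_moves", "arguments": {"linear": [[0, 0, 0], [0, 0, 0], [0, 0, 0], [0, 0, 0], [0, 0, 0], [0, 0, 0], [0, 0, 0], [0, 0, 0], [0, 0, 0], [0, 0, 0]], "yaw": [-0.18, -0.18, -0.18, -0.18, -0.18, -0.18, -0.18, -0.18, -0.18, -0.18]}}

```text
time_s: 26.3
position: [622.8, 4.0, 342.7]
eef_rot: [2.383, 2.046, 0.001]
ft_force: [0.3, 0.1, 0.4]
width: 85.7
```

Call:
{"name": "apply_moves", "arguments": {"linear": [[0, 0, 0], [0, 0, 0], [0, 0, 0], [0, 0, 0]], "yaw": [-0.18, -0.02, 0, 0]}}

```text
time_s: 26.7
position: [622.8, 4.0, 342.0]
eef_rot: [2.224, 2.218, 0.0]
ft_force: [0.4, 0.4, 0.2]
width: 85.1
```

Run:
```python
from h import *
np.set_printoptions(precision=2,suppress=True)
s,c=snap('w8');crop(c,100,60,420,300,2.5,'pics/w8c.png');K=cloud(c,s);X,Y,Z=K[...,0],K[...,1],K[...,2]
M=R.from_rotvec(s['eef_rot']).as_matrix();print(np.degrees(np.arctan2(M[1,0],M[0,0])))
m=(abs(Z-54)<2.5)&(abs(X-623)<45)&(abs(Y-4)<35);print(cv2.minAreaRect(K[m][:,:2].astype(np.float32)))
m=(Z>22)&(abs(X-623)<75)&(abs(Y-4)<40);print(cv2.minAreaRect(K[m][:,:2].astype(np.float32)))
```

```text
26.7 [622.81   4.03 342.03] [2.22 2.22 0.  ]
89.83513207619215
((623.7064208984375, 4.106086730957031), (70.68080139160156, 56.06470489501953), 0.38752543926239014)
((623.7164916992188, 3.9430198669433594), (80.00088500976562, 123.96397399902344), 89.77877807617188)
```

View pics/w8c.png

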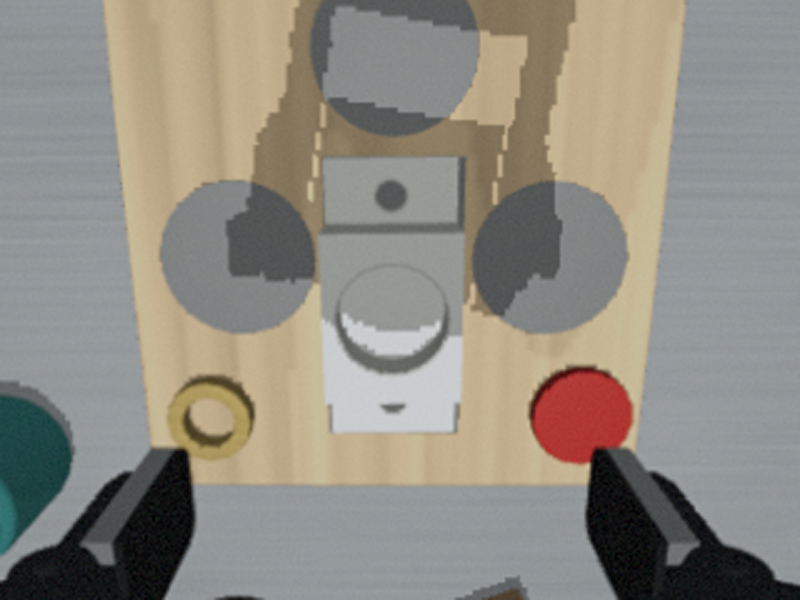

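Run:
```python
from h import *
s,c=pickle.load(open('w8.pkl','rb'))
A=[(100+x/2.5,60+y/2.5) for x,y in[(239,257),(550.5,257)]]
print('marks',on_plane(c,A,12,s).round(1)); print('hole',on_plane(c,[(100+391/2.5,60+195/2.5)],24,s).round(1))
_,d=pickle.load(open('w6.pkl','rb'))
```

```text
marks [[605.6 -64.   12. ]
 [606.   76.2  12. ]]
hole [[577.2   4.4  24. ]]
```

Call:
{"name": "apply_moves", "arguments": {"linear": [[0, 0.02, 0.3], [0, 0, 0.6], [0, 0, 0.7], [0, 0, 0.7], [0, 0, 0.6], [0, 0, 0.25], [0, 0, 0.03], [0, 0, 0], [0, 0, 0]], "yaw": [0, 0, 0, 0, 0, 0, 0, 0, 0]}}

```text
time_s: 27.65
position: [624.8, 3.9, 184.7]
eef_rot: [2.221, 2.218, 0.003]
ft_force: [-0.1, 0.5, 0.3]
width: 85.5
```

Call:
{"name": "apply_moves", "arguments": {"linear": [[0, 0, 0], [0, 0, 0], [0, 0, 0], [0, 0, 0], [0, 0, 0], [0, 0, 0], [0, 0, 0], [0, 0, 0]], "yaw": [0, 0, 0, 0, 0, 0, 0, 0], "fingers": 1}}

```text
time_s: 28.45
position: [624.5, 4.0, 184.2]
eef_rot: [2.221, 2.219, 0.002]
ft_force: [-0.5, 1.0, 6.2]
width: 55.8
```

Call:
{"name": "apply_moves", "arguments": {"linear": [[0, 0, -0.1], [0, 0, -0.3], [0, 0, -0.6], [0, 0, -0.7], [0, 0, -0.7], [0, 0, -0.6], [0, 0, 0], [0, 0, 0]], "yaw": [0, 0, 0, 0, 0, 0, 0, 0]}}

```text
time_s: 29.25
position: [623.6, 4.0, 333.3]
eef_rot: [2.222, 2.22, 0.001]
ft_force: [-0.2, -0.3, -2.7]
width: 55.7
```

Run:
```python
from h import *
np.set_printoptions(precision=2,suppress=True)
s,c=snap('w9');crop(c,100,80,420,320,2.5,'pics/w9c.png');print(s['ft_force'],s['ft_torque'],s['joint_pos'])
```

```text
29.25 [623.61   4.04 333.28] [2.22 2.22 0.  ]
[-0.23 -0.34 -2.75] [-0.01  0.   -0.  ] [-0.18  0.26  1.68 -0.    1.2  -1.74]
```

View pics/w9c.png

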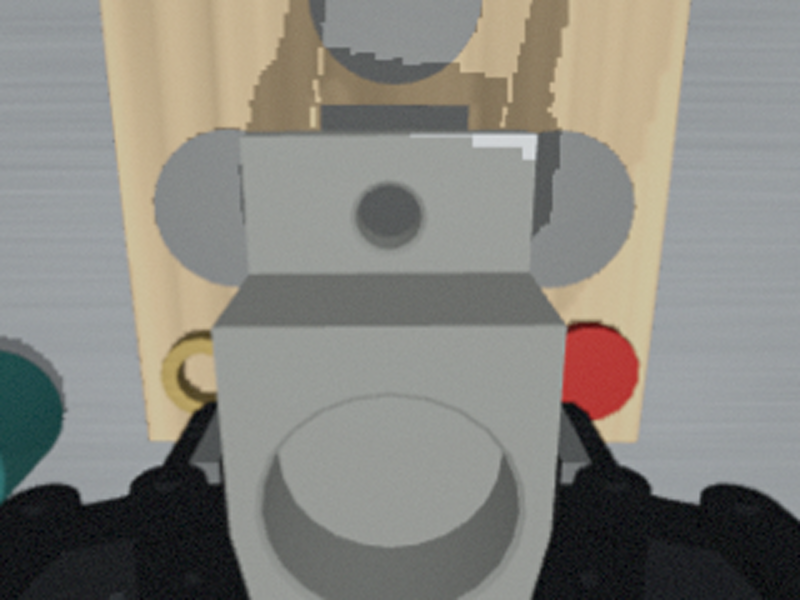

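The nest is gripped; its near hole is at (255.6,166) in the wrist view. Measuring the hole in the tool frame and checking box clearance at the bed.

Run:
```python
from h import *
np.set_printoptions(precision=1,suppress=True)
s,c=pickle.load(open('w9.pkl','rb'))
q=on_plane(c,[(255.6,166)],s['position'][2]-160.3,s)
M=R.from_rotvec(s['eef_rot']).as_matrix();print('hole tool',(q-s['position'])@M)
K=cloud(c,s);
# nest top rim depth
_,c=pickle.load(open('scene.pkl','rb'));K=cloud(c);X,Y,Z=K[...,0],K[...,1],K[...,2]
m=(Z>100)&(Y<-180)&(X>450);q=K[m];print(q.min(0),q.max(0),cv2.boxPoints(cv2.minAreaRect(q[:,:2].astype(np.float32))))
```

```text
hole tool [[ -0.5 -47.6 160.3]]
[ 450.1 -860.5  100. ] [ 923.1 -257.1  218.2] [[ 449.2 -857.4]
 [ 717.8 -989.1]
 [1045.2 -321.3]
 [ 776.5 -189.6]]
```

Call:
{"name": "apply_moves", "arguments": {"linear": [[0, 0, -0.4], [0, 0, -0.5], [0, 0, -0.5], [0, 0, 0]], "yaw": [0.16, 0.16, 0.156, 0]}}

```text
time_s: 29.7
position: [624.4, 3.9, 404.6]
eef_rot: [2.594, 1.768, 0.004]
ft_force: [1.1, 0.4, -1.9]
width: 55.5
```

Run:
```python
from h import *
np.set_printoptions(precision=1,suppress=True)
_,c=pickle.load(open('scene.pkl','rb'));K=cloud(c)[:, :150];X,Y,Z=K[...,0],K[...,1],K[...,2]
m=(Z>150)&(Y<-180)&(X>560)&(Y>-620);q=K[m];print(q.min(0),q.max(0),cv2.boxPoints(cv2.minAreaRect(q[:,:2].astype(np.float32))))
```

```text
[ 738.6 -579.9  150. ] [ 923.1 -257.1  218.2] [[ 738.3 -579.8]
 [ 922.7 -580.1]
 [ 923.3 -257.2]
 [ 738.8 -256.9]]
```

Call:
{"name": "apply_moves", "arguments": {"linear": [[-0.3, 0.1, 0], [-0.6, 0.2, 0], [-0.6, 0.2, 0], [-0.6, 0.2, 0], [-0.6, 0.2, 0], [-0.6, 0.2, 0], [-0.6, 0.2, 0], [-0.6, 0.2, 0], [-0.6, 0.2, 0], [-0.6, 0.2, 0]], "yaw": [0, 0, 0, 0, 0, 0, 0, 0, 0, 0]}}

```text
time_s: 30.7
position: [606.7, -298.0, 398.8]
eef_rot: [-2.591, -1.768, 0.004]
ft_force: [0.1, 0.8, -1.3]
width: 55.4
```

Call:
{"name": "apply_moves", "arguments": {"linear": [[-0.6, 0.2, 0], [-0.3, 0.06, 0], [0, 0, 0], [0, 0, 0], [0, 0, 0]], "yaw": [0, 0, 0, 0, 0]}}

```text
time_s: 31.2
position: [603.6, -341.4, 401.9]
eef_rot: [-2.594, -1.77, 0.0]
ft_force: [-0.3, 0.5, -1.8]
width: 55.6
```

Run:
```python
from h import *
s,c=snap('w10');crop(c,100,0,420,240,2.5,'pics/w10c.png')
```

```text
31.2 [ 603.65 -341.4   401.95] [-2.5936e+00 -1.7701e+00  2.0000e-04]
```

View pics/w10c.png

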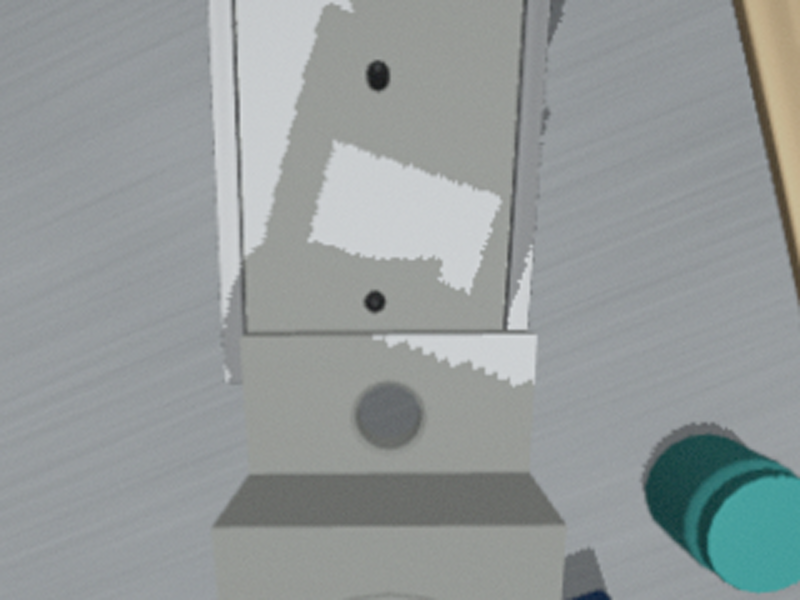

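Run:
```python
from h import *
s,c=pickle.load(open('w10.pkl','rb'))
a=c['color'][15:45,235:270,::-1];b=c['color'][105:135,232:267,::-1]
cv2.imwrite('pics/pins.png',cv2.resize(np.hstack([a,b]),None,fx=11,fy=11,interpolation=cv2.INTER_CUBIC))
for n,(x0,y0,x1,y1) in{'far':(235,15,270,45),'near':(232,108,267,131)}.items():
    g=c['color'][y0:y1,x0:x1].mean(2);w=np.clip(110-g,0,80);yy,xx=np.mgrid[y0:y1,x0:x1];print(n,(w*xx).sum()/w.sum(),(w*yy).sum()/w.sum(),w.sum()/80)
```

```text
far 250.80189079449727 30.088903702805887 68.75416666666668
near 249.5687862536938 120.27722447192734 38.07083333333333
```

View pics/pins.png

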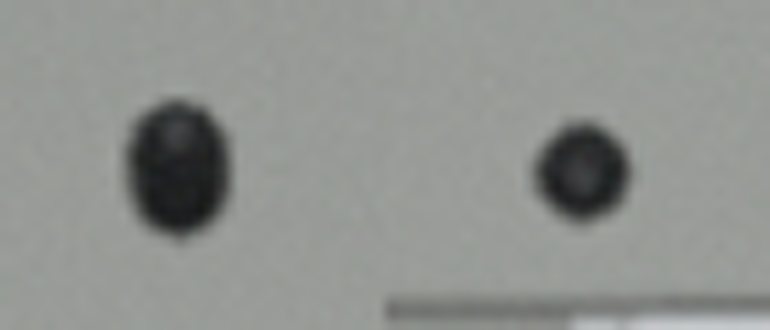

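```bash
cat > pinfit.py <<'E'
from h import *
from scipy.optimize import least_squares
def pinpos(c,s,uv,x0):
    th=np.linspace(0,2*np.pi,40)
    def cen(p):
        P=np.vstack([np.c_[p[0]+r*np.cos(th),p[1]+r*np.sin(th),np.full(40,z)] for r,z in((5,50),(5,59),(1.5,68))])
        h=cv2.convexHull(proj(c,P,s).astype(np.float32));m=cv2.moments(h);return np.array([m['m10']/m['m00'],m['m01']/m['m00']]),m['m00']
    r=least_squares(lambda p:cen(p)[0]-uv,x0,diff_step=1e-3);return r.x,cen(r.x)[1]
def rep(tag,uvs,hole_uv=None):
    s,c=pickle.load(open(tag+'.pkl','rb'))
    pp=[]
    for uv in uvs:
        x0=on_plane(c,[uv],55,s)[0,:2];p,a=pinpos(c,s,np.array(uv),x0);pp.append(p);print('pin',p.round(2),'area',round(a,1))
    pp=np.array(pp);M=R.from_rotvec(s['eef_rot']).as_matrix();pos=s['position']
    if len(pp)>1:
        d=pp[-1]-pp[0];print('dist',np.linalg.norm(d),'bed yaw',np.degrees(np.arctan2(d[1],d[0])),'centre',pp.mean(0))
    print('tool x angle',np.degrees(np.arctan2(M[1,0],M[0,0])),'tilt z',M[:,2])
    print('pins in tool',((np.c_[pp,np.full(len(pp),50)]-pos)@M).round(2))
    if hole_uv is not None: print('hole in tool',(on_plane(c,[hole_uv],pos[2]-160.3,s)-pos)@M)
E
python3 - <<'E'
from pinfit import *
rep('w10',[(250.80,30.09),(249.57,120.28)],(100+389/2.5,415/2.5))
E
```

```text
pin [ 457.21 -289.63] area 101.7
pin [ 542.26 -324.89] area 65.2
dist 92.07620752633014 bed yaw -22.51576322780144 centre [ 499.73476963 -307.25839844]
tool x angle 68.62595994852383 tilt z [-9.57123579e-04  1.17482279e-03 -9.99998852e-01]
pins in tool [[  -5.42 -154.77  352.15]
 [  -7.26  -62.71  352.03]]
hole in tool [[ -0.29595805 -47.45251248 160.36257542]]
```

Call:
{"name": "apply_moves", "arguments": {"linear": [[0, 0, 0], [-0.04, -0.35, 0], [-0.04, -0.6, 0], [-0.04, -0.6, 0], [-0.038, -0.6, 0], [0, 0, 0.4], [0, 0, 0.6], [0, 0, 0.6], [0, 0, 0.4], [0, 0, 0]], "yaw": [0.026, 0, 0, 0, 0, 0, 0, 0, 0, 0]}}

```text
time_s: 32.25
position: [500.4, -307.0, 299.4]
eef_rot: [-2.609, -1.739, 0.002]
ft_force: [-0.8, 1.5, -2.5]
width: 55.7
```

Call:
{"name": "apply_moves", "arguments": {"linear": [[0, 0, 0.4], [0, 0, 0.3], [0, 0, 0], [0, 0, 0]], "yaw": [0, 0, 0, 0]}}

```text
time_s: 32.65
position: [501.5, -308.5, 268.3]
eef_rot: [2.614, 1.742, 0.0]
ft_force: [0.3, -0.4, -1.7]
width: 55.8
```

Run:
```python
from h import *
s,c=snap('w11');crop(c,150,60,360,218,3.8,'pics/w11c.png')
M=R.from_rotvec(s['eef_rot']).as_matrix();print('tool x angle',np.degrees(np.arctan2(M[1,0],M[0,0])))
```

```text
32.65 [ 501.47 -308.52  268.26] [2.6139e+00 1.7421e+00 2.0000e-04]
tool x angle 67.36446559810956
```

View pics/w11c.png

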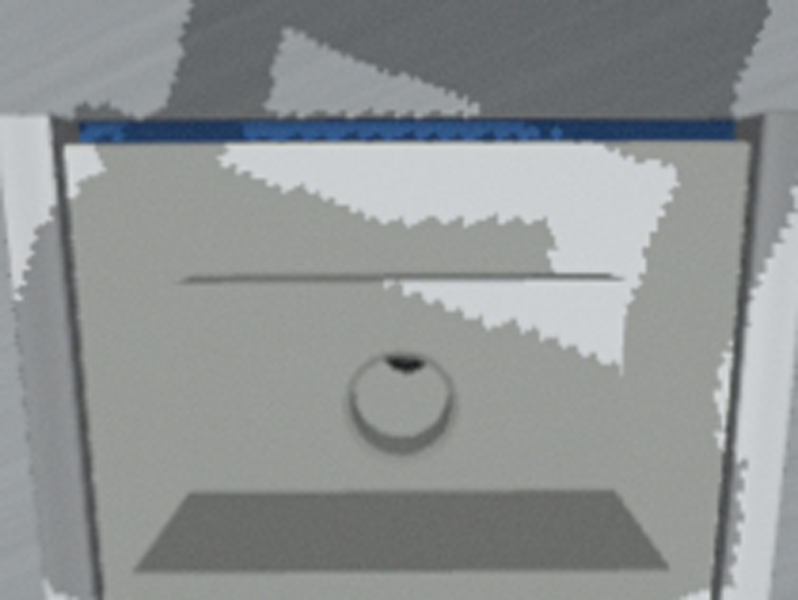

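Run:
```python
from h import *
s,c=pickle.load(open('w11.pkl','rb'))
P=np.array([[457.21,-289.63,50]]);print('pin base pred px',proj(c,P,s))
th=np.linspace(0,6.28,200);C=np.c_[457.21+5*np.cos(th),-289.63+5*np.sin(th),np.full(200,50.)];q=proj(c,C,s);i=q[:,1].argmax();print('lower edge pred',q[i],'seen (256.6,157.9)')
M=R.from_rotvec(s['eef_rot']).as_matrix()
print('pin tool',(np.array([[457.21,-289.63,50],[542.26,-324.89,50]])-s['position'])@M)
print('hole',(on_plane(c,[(255.7,166.3)],s['position'][2]-160.3,s)-s['position'])@M)
print('per px at pin: mm',(s['position'][2]-30-50)/270)
```

```text
pin base pred px [[256.67915969 148.39603042]]
lower edge pred [256.76930646 155.56243402] seen (256.6,157.9)
pin tool [[  0.41715517 -48.20300075 218.23729823]
 [  0.60618074  43.86617553 218.27117809]]
hole [[ -0.23681525 -47.31356481 160.2826153 ]]
per px at pin: mm 0.6972410095257715
```

Call:
{"name": "apply_moves", "arguments": {"linear": [[0.012, 0, 0.2], [0, 0, 0.2], [0, 0, 0.12], [0, 0, 0.08], [0, 0, 0.08], [0, 0, 0]], "yaw": [0, 0, 0, 0, 0, 0]}}

```text
time_s: 33.3
position: [501.3, -307.8, 233.0]
eef_rot: [-2.613, -1.741, 0.0]
ft_force: [-0.5, 0.3, -2.9]
width: 55.8
```

Call:
{"name": "apply_moves", "arguments": {"linear": [[0, 0, 0.04], [0, 0, 0.04], [0, 0, 0.04], [0, 0, 0.04], [0, 0, 0]], "yaw": [0, 0, 0, 0, 0]}}

```text
time_s: 33.8
position: [501.4, -307.9, 225.3]
eef_rot: [-2.614, -1.742, 0.0]
ft_force: [-1.2, 0.7, -1.5]
width: 55.5
```

Call:
{"name": "apply_moves", "arguments": {"linear": [[0, 0, 0.02], [0, 0, 0.02], [0, 0, 0.02], [0, 0, 0.01], [0, 0, 0]], "yaw": [0, 0, 0, 0, 0]}}

```text
time_s: 34.3
position: [501.5, -308.0, 222.3]
eef_rot: [2.614, 1.742, 0.0]
ft_force: [-0.3, 0.1, -1.5]
width: 55.5
```

Run:
```python
from h import *
s,c=snap('w12');crop(c,150,60,360,218,3.8,'pics/w12c.png')
```

```text
34.3 [ 501.53 -308.01  222.31] [2.6142e+00 1.7420e+00 1.0000e-04]
```

View pics/w12c.png

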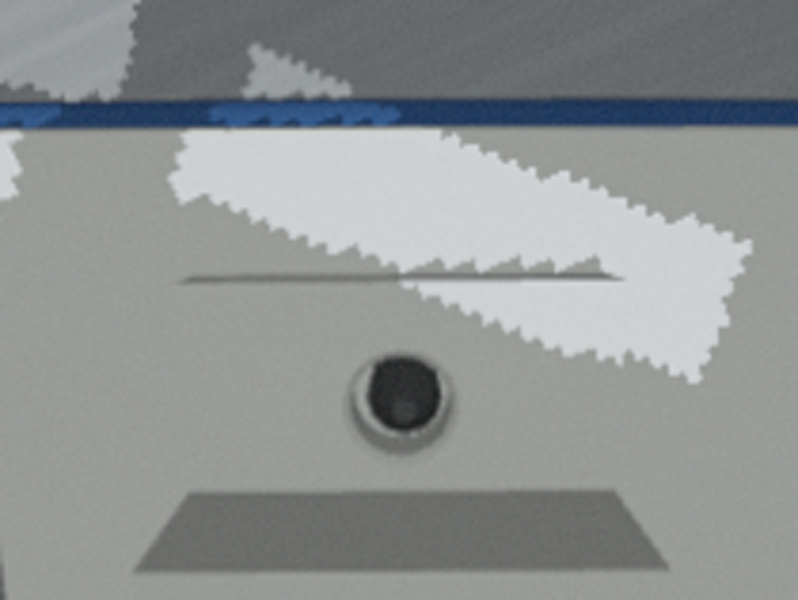

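The pin, at (403,395) in the crop, is inside the hole. I'll lower until it touches.

Call:
{"name": "apply_moves", "arguments": {"linear": [[0, 0, 0.01], [0, 0, 0.01], [0, 0, 0], [0, 0, 0]], "yaw": [0, 0, 0, 0]}}

```text
time_s: 34.75
position: [501.6, -308.0, 222.2]
eef_rot: [-2.614, -1.742, 0.0]
ft_force: [-4.5, 3.7, 6.5]
width: 56.1
```

Call:
{"name": "apply_moves", "arguments": {"linear": [[0, 0, 0.01], [0, 0, 0], [0, 0, 0]], "yaw": [0, 0, 0]}}

```text
time_s: 35.05
position: [501.7, -308.0, 222.2]
eef_rot: [-2.614, -1.742, 0.001]
ft_force: [-6.1, 4.2, 9.6]
width: 55.7
```

Call:
{"name": "apply_moves", "arguments": {"linear": [[0, 0, 0], [0, 0, 0], [0, 0, 0], [0, 0, 0], [0, 0, 0], [0, 0, -0.1], [0, 0, -0.4], [0, 0, -0.8], [0, 0, -0.9], [0, 0, -0.5]], "yaw": [0, 0, 0, 0, 0, 0, 0, 0, 0, 0], "fingers": -1}}

```text
time_s: 36.05
position: [502.0, -308.4, 360.3]
eef_rot: [2.609, 1.739, 0.002]
ft_force: [0.3, -0.4, -0.1]
width: 85.3
```

Call:
{"name": "apply_moves", "arguments": {"linear": [[0, 0, 0], [0, 0, 0]], "yaw": [0, 0]}}

```text
time_s: 36.25
position: [501.5, -307.9, 356.2]
eef_rot: [2.613, 1.742, 0.0]
ft_force: [0.6, -0.5, -1.4]
width: 85.8
```

Run:
```python
from h import *
np.set_printoptions(precision=2,suppress=True)
s,c=snap('w13');crop(c,130,60,380,248,3,'pics/w13c.png')
K=cloud(c,s);X,Y,Z=K[...,0],K[...,1],K[...,2]
B=np.array([499.73,-307.26]);a=np.radians(-22.5);u=(X-B[0])*np.cos(a)+(Y-B[1])*np.sin(a);v=-(X-B[0])*np.sin(a)+(Y-B[1])*np.cos(a)
for n,m in{'plate L':(u>-60)&(u<-40)&(abs(v)<24),'plate R':(u>40)&(u<60)&(abs(v)<24),'bed':(abs(u)<75)&(abs(v)>35)&(abs(v)<58),'top u-':(u>-33)&(u<-26)&(abs(v)<24),'top u+':(u<33)&(u>26)&(abs(v)<24),'top v-':(v<-23.5)&(v>-27)&(abs(u)<30),'top v+':(v>23.5)&(v<27)&(abs(u)<30)}.items(): print(n,m.sum(),np.median(Z[m]),np.std(Z[m]))
m=(Z>88)&(Z<98)&(abs(u)<80)&(abs(v)<50);print(cv2.minAreaRect(K[m][:,:2].astype(np.float32)))
```

```text
36.25 [ 501.46 -307.89  356.21] [2.61 1.74 0.  ]
plate L 1078 62.64070820927864 2.2414216368386755
plate R 372 62.6854811223196 1.2004984178151104
bed 16466 220.27304553418656 92.05710285798834
top u- 439 92.6112697451857 0.6900773058222294
top u+ 356 92.7062053031118 0.6138575866715206
top v- 1049 269.88149712998387 76.13596247491442
top v+ 1075 269.60307492601856 75.64029415311751
((500.7095947265625, -308.15496826171875), (56.19339370727539, 70.32537841796875), 67.76616668701172)
```

View pics/w13c.png

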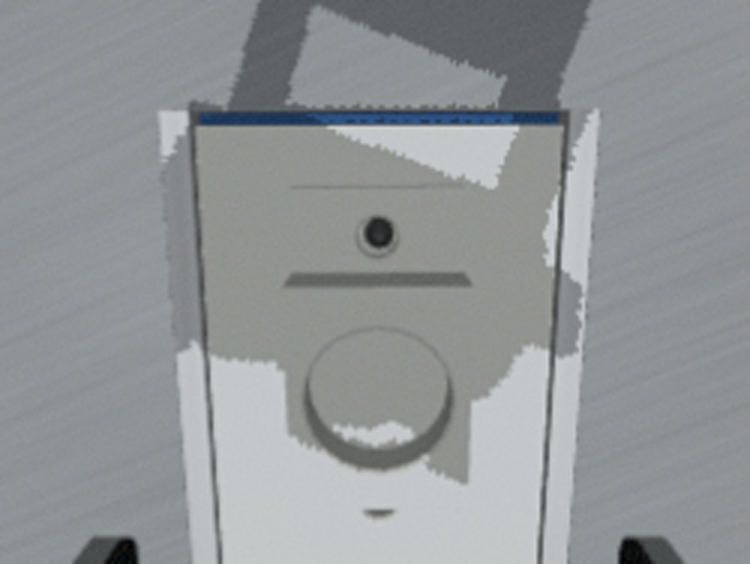

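The nest is flat: plate top 62.6 mm on both sides, block top 92.6/92.7 mm, and a pin shows in the near hole at (378,232). Now the containers go back, jar first.

Call:
{"name": "apply_moves", "arguments": {"linear": [[0, 0, 0], [0, 0, 0], [0, 0, 0], [0, 0, 0], [0, 0, 0], [0, 0, 0], [0, 0, 0], [0, 0, 0], [0, 0, 0]], "yaw": [0.187, 0.187, 0.187, 0.187, 0.187, 0.187, 0.187, 0.187, 0]}}

```text
time_s: 37.2
position: [501.1, -307.7, 353.5]
eef_rot: [-3.139, -0.001, 0.005]
ft_force: [-0.8, 0.0, 0.6]
width: 85.7
```

Call:
{"name": "apply_moves", "arguments": {"linear": [[0.04, -0.4, 0], [0.06, -0.8, 0], [0.06, -0.8, 0], [0.06, -0.8, 0], [0.06, -0.8, 0], [0.06, -0.8, 0], [0.06, -0.8, 0], [0.06, -0.8, 0], [0.06, -0.8, 0], [0.06, -0.8, 0]], "yaw": [0, 0, 0, 0, 0, 0, 0, 0, 0, 0]}}

```text
time_s: 38.2
position: [529.3, 74.6, 355.0]
eef_rot: [-3.141, -0.006, 0.002]
ft_force: [0.0, 0.1, -0.2]
width: 85.4
```

Call:
{"name": "apply_moves", "arguments": {"linear": [[0.06, -0.8, 0], [0.06, -0.8, 0], [0.06, -0.8, 0], [0.06, -0.8, 0], [0.04, -0.64, 0], [0, 0, 0], [0, 0, 0], [0, 0, 0]], "yaw": [0, 0, 0, 0, 0, 0, 0, 0]}}

```text
time_s: 39.0
position: [543.6, 263.7, 355.1]
eef_rot: [3.141, 0.002, -0.002]
ft_force: [0.2, -1.3, -0.4]
width: 85.5
```

Run:
```python
from h import *
np.set_printoptions(precision=2,suppress=True)
s,c=snap('w14');K=cloud(c,s);X,Y,Z=K[...,0],K[...,1],K[...,2]
M=R.from_rotvec(s['eef_rot']).as_matrix();print('tool x angle',np.degrees(np.arctan2(M[1,0],M[0,0])))
def st(n,m):
    q=K[m];print(n,len(q),'mid',(np.percentile(q,1,0)+np.percentile(q,99,0))/2,np.percentile(q,99,0)-np.percentile(q,1,0))
st('jar',(abs(Z-84)<4)&(abs(X-544)<38)&(abs(Y-264)<45))
```

```text
39.0 [543.65 263.69 355.15] [ 3.14  0.   -0.  ]
tool x angle 0.0720257250816027
jar 3042 mid [544.76 264.22  84.23] [55.11 55.41  3.96]
```

Call:
{"name": "apply_moves", "arguments": {"linear": [[0.016, -0.01, 0.4], [0, 0, 0.6], [0, 0, 0.7], [0, 0, 0.7], [0, 0, 0.5], [0, 0, 0.2], [0, 0, 0], [0, 0, 0]], "yaw": [0, 0, 0, 0, 0, 0, 0, 0]}}

```text
time_s: 39.85
position: [545.7, 264.4, 202.1]
eef_rot: [-3.141, -0.0, -0.003]
ft_force: [0.1, 0.0, -0.1]
width: 85.4
```

Call:
{"name": "apply_moves", "arguments": {"linear": [[0, 0, 0], [0, 0, 0], [0, 0, 0], [0, 0, 0], [0, 0, 0], [0, 0, 0], [0, 0, 0]], "yaw": [0, 0, 0, 0, 0, 0, 0], "fingers": 1}}

```text
time_s: 40.55
position: [545.9, 264.9, 203.1]
eef_rot: [-3.141, -0.001, -0.005]
ft_force: [-1.0, 0.3, 6.0]
width: 62.2
```

Run:
```python
from bench import observe
s=observe();print(s['position'],s['eef_rot'],s['width'])
```

```text
[545.9054785 264.9244473 203.1391861] [-3.14065322e+00 -1.22258282e-03 -5.39587932e-03] 62.182481907366494
```

Call:
{"name": "apply_moves", "arguments": {"linear": [[0, 0, -0.1], [0, 0, -0.3], [0, 0, -0.5], [0, 0, -0.5], [0.05, 0.25, 0], [0.1, 0.5, 0], [0.1, 0.6, 0], [0.1, 0.6, 0], [0.1, 0.6, 0], [0.1, 0.6, 0]], "yaw": [0, 0, 0, 0, 0, 0, 0, 0, 0, 0]}}

```text
time_s: 41.55
position: [572.0, 105.1, 269.6]
eef_rot: [3.141, 0.001, -0.003]
ft_force: [0.2, -0.3, -2.2]
width: 62.3
```

Call:
{"name": "apply_moves", "arguments": {"linear": [[0.1, 0.6, 0], [0.1, 0.6, 0], [0.1, 0.6, 0], [0.1, 0.6, 0], [0.1, 0.5, 0], [0.1, 0.35, 0], [0.07, 0.18, 0], [0, 0, 0], [0, 0, 0], [0, 0, 0]], "yaw": [0, 0, 0, 0, 0, 0, 0, 0, 0, 0]}}

```text
time_s: 42.55
position: [605.9, -63.3, 270.4]
eef_rot: [-3.141, -0.003, 0.001]
ft_force: [-0.5, 1.1, -2.9]
width: 62.6
```

Run:
```python
from h import *
s,c=snap('w15');crop(c,60,0,460,300,2,'pics/w15c.png')
```

```text
42.55 [605.93 -63.31 270.44] [-3.1412e+00 -3.1000e-03  1.0000e-03]
```

View pics/w15c.png

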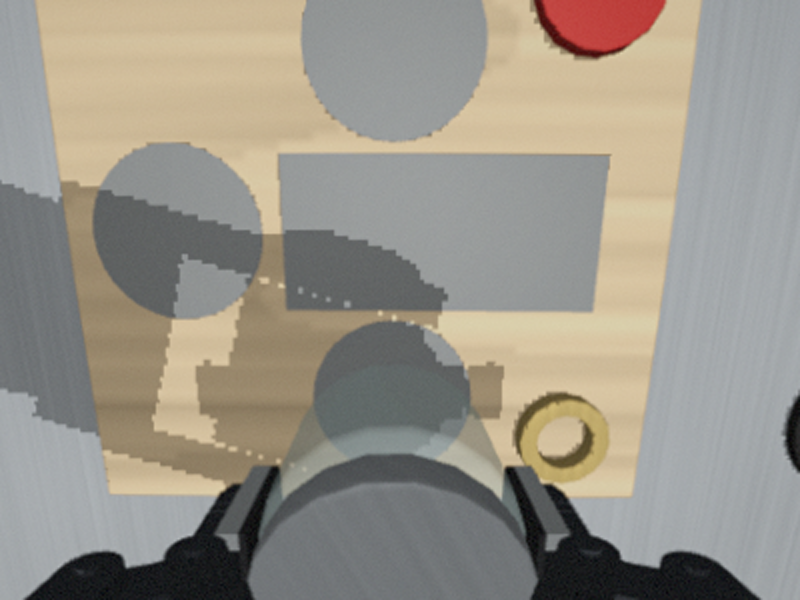

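Run:
```python
from h import *
s,c=pickle.load(open('w15.pkl','rb'))
f=lambda *l:on_plane(c,[(60+x/2,y/2) for x,y in l],12,s)[:,:2].round(1).tolist()
print('can mark sides',f((92,231),(263,231),(178,142),(178,320)))
print('jar mark sides',f((313.5,393),(470.5,393),(392,321)))
print('nest mark',f((278,154),(610,154),(594,312),(287,310)))
print('head mark',f((302,45),(488,45),(395,142)))
print('board',f((38,0),(702,0),(633,495),(109,494)))
```

```text
can mark sides [[482.7, 6.8], [553.6, 6.4], [522.1, 40.4], [514.6, -30.3]]
jar mark sides [[571.5, -63.0], [641.2, -62.9], [606.3, -30.7]]
nest mark [[561.3, 35.8], [692.3, 36.3], [692.4, -26.6], [561.7, -26.0]]
head mark [[572.3, 74.1], [642.1, 74.3], [607.3, 40.1]]
board [[473.9, 90.9], [721.4, 90.7], [720.9, -113.7], [471.7, -113.8]]
```

Call:
{"name": "apply_moves", "arguments": {"linear": [[0, 0, 0.3], [0, 0, 0.4], [0, 0, 0.3], [0, 0, 0.1], [0, 0, 0.04], [0, 0, 0], [0, 0, 0], [0, 0, 0]], "yaw": [0, 0, 0, 0, 0, 0, 0, 0]}}

```text
time_s: 43.4
position: [606.5, -64.5, 214.6]
eef_rot: [3.141, 0.001, 0.003]
ft_force: [-0.1, 0.7, -3.1]
width: 62.2
```

Call:
{"name": "apply_moves", "arguments": {"linear": [[0.006, 0, 0.02], [0, 0, 0.02], [0, 0, 0.02], [0, 0, 0.01], [0, 0, 0], [0, 0, 0]], "yaw": [0, 0, 0, 0, 0, 0]}}

```text
time_s: 44.0
position: [606.6, -64.5, 211.2]
eef_rot: [3.141, 0.001, -0.0]
ft_force: [-3.8, 0.2, 5.3]
width: 62.3
```

Contact. Release and rise.

Call:
{"name": "apply_moves", "arguments": {"linear": [[0, 0, 0], [0, 0, 0], [0, 0, 0], [0, 0, 0], [0, 0, -0.1], [0, 0, -0.4], [0, 0, -0.7], [0, 0, -0.8], [0, 0, -0.5], [0, 0, 0]], "yaw": [0, 0, 0, 0, 0, 0, 0, 0, 0, 0], "fingers": -1}}

```text
time_s: 45.0
position: [607.8, -64.7, 340.9]
eef_rot: [3.139, 0.001, 0.015]
ft_force: [1.5, -0.4, 0.5]
width: 85.5
```

```bash
cat >> h.py <<'E'
def meas(tag,items):
    np.set_printoptions(precision=1,suppress=True)
    s,c=snap(tag);K=cloud(c,s);X,Y,Z=K[...,0],K[...,1],K[...,2]
    for n,(x,y,z,r) in items.items():
        q=K[(abs(Z-z)<3.5)&(np.hypot(X-x,Y-y)<r)]
        print(n,len(q),'mid',(np.percentile(q,1,0)+np.percentile(q,99,0))/2,np.percentile(q,99,0)-np.percentile(q,1,0))
E
python3 -c "
from h import *
meas('w16',{'jar':(607,-64,92,45)})"
```

```text
45.0 [607.8 -64.7 340.9] [3.1 0.  0. ]
jar 3602 mid [606.8 -65.2  92.4] [55.1 55.6  3.6]
```

View pics/w16.png

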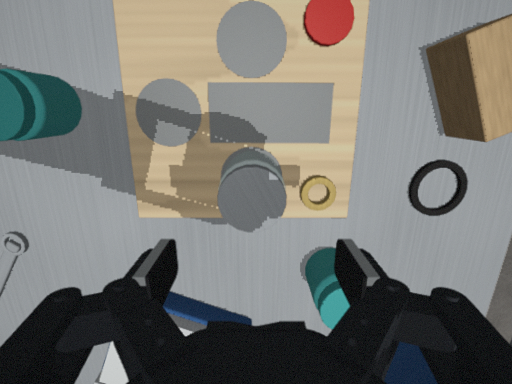

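The jar is back at (606.8,-65.2), against (606.6,-64.4) originally. Now the head.

Call:
{"name": "apply_moves", "arguments": {"linear": [[-0.07, -0.4, 0], [-0.13, -0.8, 0], [-0.13, -0.8, 0], [-0.13, -0.8, 0], [-0.13, -0.8, 0], [-0.13, -0.8, 0], [-0.13, -0.8, 0], [-0.13, -0.8, 0], [-0.13, -0.8, 0], [-0.13, -0.8, 0]], "yaw": [0, 0, 0, 0, 0, 0, 0, 0, 0, 0]}}

```text
time_s: 46.05
position: [543.1, 317.0, 333.0]
eef_rot: [3.14, 0.001, -0.005]
ft_force: [0.5, -0.7, -0.3]
width: 85.4
```

Call:
{"name": "apply_moves", "arguments": {"linear": [[-0.1, -0.6, 0], [-0.03, -0.37, 0], [0, 0, 0.4], [0, 0, 0.4], [0, 0, 0], [0, 0, 0], [0, 0, 0]], "yaw": [0, 0, 0, 0, 0, 0, 0]}}

```text
time_s: 46.75
position: [538.2, 363.8, 296.2]
eef_rot: [-3.141, -0.0, -0.002]
ft_force: [0.1, 0.0, 0.9]
width: 85.8
```

```bash
python3 -c "
from h import *
meas('w17',{'head':(538,364,84,30)})"
```

```text
46.75 [538.2 363.8 296.2] [-3.1 -0.  -0. ]
head 1236 mid [538.4 364.2  83.7] [27.5 27.6  4.9]
```

Aligned. Descend 86 mm and grip.

Call:
{"name": "apply_moves", "arguments": {"linear": [[0, 0, 0.3], [0, 0, 0.5], [0, 0, 0.5], [0, 0, 0.3], [0, 0, 0.12], [0, 0, 0], [0, 0, 0]], "yaw": [0, 0, 0, 0, 0, 0, 0]}}

```text
time_s: 47.5
position: [538.2, 364.3, 210.3]
eef_rot: [-3.141, -0.001, -0.003]
ft_force: [0.1, -0.8, -0.1]
width: 85.2
```

Call:
{"name": "apply_moves", "arguments": {"linear": [[0, 0, 0], [0, 0, 0], [0, 0, 0], [0, 0, 0], [0, 0, 0], [0, 0, 0], [0, 0, 0], [0, 0, 0], [0, 0, 0], [0, 0, 0]], "yaw": [0, 0, 0, 0, 0, 0, 0, 0, 0, 0], "fingers": 1}}

```text
time_s: 48.5
position: [538.0, 364.2, 209.8]
eef_rot: [-3.141, -0.001, -0.002]
ft_force: [1.3, 0.0, 4.3]
width: 29.0
```

Call:
{"name": "apply_moves", "arguments": {"linear": [[0, 0, -0.1], [0, 0, -0.3], [0, 0, -0.4], [0, 0, -0.5], [0.06, 0.24, 0], [0.11, 0.5, 0], [0.11, 0.5, 0], [0.11, 0.5, 0], [0.11, 0.5, 0], [0.11, 0.5, 0]], "yaw": [0, 0, 0, 0, 0, 0, 0, 0, 0, 0]}}

```text
time_s: 49.5
position: [567.7, 225.2, 272.7]
eef_rot: [3.141, 0.001, -0.004]
ft_force: [0.3, 0.6, -1.4]
width: 28.8
```

Call:
{"name": "apply_moves", "arguments": {"linear": [[0.11, 0.5, 0], [0.11, 0.5, 0], [0.11, 0.5, 0], [0.11, 0.5, 0], [0.11, 0.5, 0], [0.11, 0.3, 0], [0.088, 0.2, 0], [0, 0, 0], [0, 0, 0]], "yaw": [0, 0, 0, 0, 0, 0, 0, 0, 0]}}

```text
time_s: 50.4
position: [605.6, 77.5, 273.9]
eef_rot: [-3.141, -0.001, 0.001]
ft_force: [0.3, 0.4, -2.9]
width: 28.6
```

Call:
{"name": "apply_moves", "arguments": {"linear": [[0, 0, 0.3], [0, 0, 0.4], [0, 0, 0.3], [0, 0, 0.06], [0, 0, 0.02], [0, 0, 0], [0, 0, 0], [0, 0, 0]], "yaw": [0, 0, 0, 0, 0, 0, 0, 0]}}

```text
time_s: 51.2
position: [606.1, 77.1, 221.1]
eef_rot: [3.141, 0.001, 0.003]
ft_force: [-0.3, 0.9, -2.4]
width: 28.5
```

Target contact is about 217.8.

Call:
{"name": "apply_moves", "arguments": {"linear": [[0, 0, 0.02], [0, 0, 0.02], [0, 0, 0.01], [0, 0, 0.01], [0, 0, 0.01], [0, 0, 0], [0, 0, 0]], "yaw": [0, 0, 0, 0, 0, 0, 0]}}

```text
time_s: 51.9
position: [605.9, 77.1, 217.7]
eef_rot: [3.141, 0.001, -0.001]
ft_force: [-3.6, -0.4, 6.5]
width: 28.9
```

Call:
{"name": "apply_moves", "arguments": {"linear": [[0, 0, 0], [0, 0, 0], [0, 0, 0], [0, 0, 0], [0, 0, 0], [0, 0, -0.2], [0, 0, -0.6], [0, 0, -0.9], [0, 0, -0.5], [0, 0, 0]], "yaw": [0, 0, 0, 0, 0, 0, 0, 0, 0, 0], "fingers": -1}}

```text
time_s: 52.9
position: [607.3, 77.1, 333.0]
eef_rot: [3.141, 0.001, 0.017]
ft_force: [0.5, -0.1, 1.1]
width: 85.5
```

```bash
python3 -c "
from h import *
meas('w18',{'head':(606,77,92,30),'disc':(606,77,34,38),'jar':(607,-64,92,45)})"
```

```text
52.9 [607.3  77.1 333. ] [3.1 0.  0. ]
head 953 mid [605.9  77.   91.7] [27.2 27.8  4.6]
disc 1649 mid [606.   81.4  34.1] [59.9 51.2  4.5]
jar 393 mid [607.6 -41.5  91.3] [40.6 11.6  5.2]
```

Head is back at (605.9,77.0), same as the original. Canister next.

Call:
{"name": "apply_moves", "arguments": {"linear": [[-0.2, -0.3, 0], [-0.4, -0.6, 0], [-0.4, -0.6, 0], [-0.4, -0.6, 0], [-0.4, -0.6, 0], [-0.4, -0.6, 0], [-0.4, -0.6, 0], [-0.3, -0.5, 0], [-0.116, -0.224, 0], [0, 0, 0]], "yaw": [0, 0, 0, 0, 0, 0, 0, 0, 0, 0]}}

```text
time_s: 53.95
position: [453.3, 309.3, 325.4]
eef_rot: [3.141, 0.005, -0.004]
ft_force: [1.1, -1.0, 0.2]
width: 85.6
```

Call:
{"name": "apply_moves", "arguments": {"linear": [[0, 0, 0], [0, 0, 0]], "yaw": [0, 0]}}

```text
time_s: 54.15
position: [455.3, 307.4, 326.4]
eef_rot: [3.141, -0.001, -0.001]
ft_force: [-0.1, 0.1, -0.5]
width: 85.2
```

```bash
python3 -c "
from h import *
meas('w19',{'can':(455,308,109,30),'sh':(455,308,89,35)})"
```

```text
54.15 [455.3 307.4 326.4] [ 3.1 -0.  -0. ]
can 1023 mid [454.6 307.5 108.9] [25.8 25.6  4.8]
sh 1528 mid [454.6 307.7  88.8] [46.4 46.8  4.7]
```

Call:
{"name": "apply_moves", "arguments": {"linear": [[0, 0, 0.3], [0, 0, 0.5], [0, 0, 0.6], [0, 0, 0.4], [0, 0, 0.2], [0, 0, 0.07], [0, 0, 0], [0, 0, 0]], "yaw": [0, 0, 0, 0, 0, 0, 0, 0]}}

```text
time_s: 55.0
position: [455.4, 308.3, 224.2]
eef_rot: [-3.141, -0.001, -0.003]
ft_force: [0.5, -0.2, 0.3]
width: 85.5
```

Call:
{"name": "apply_moves", "arguments": {"linear": [[0, 0, 0], [0, 0, 0], [0, 0, 0], [0, 0, 0], [0, 0, 0], [0, 0, 0], [0, 0, 0], [0, 0, 0]], "yaw": [0, 0, 0, 0, 0, 0, 0, 0], "fingers": 1}}

```text
time_s: 55.8
position: [455.0, 308.4, 224.1]
eef_rot: [-3.141, -0.001, -0.001]
ft_force: [-3.1, -1.1, 5.6]
width: 49.1
```

Call:
{"name": "apply_moves", "arguments": {"linear": [[0, 0, -0.1], [0, 0, -0.3], [0, 0, -0.5], [0, 0, -0.5], [0.05, 0.26, 0], [0.1, 0.5, 0], [0.1, 0.5, 0], [0.1, 0.5, 0], [0.1, 0.5, 0], [0.1, 0.5, 0]], "yaw": [0, 0, 0, 0, 0, 0, 0, 0, 0, 0]}}

```text
time_s: 56.8
position: [481.9, 168.4, 292.1]
eef_rot: [3.141, 0.001, -0.003]
ft_force: [1.0, -0.8, -2.3]
width: 49.0
```

Call:
{"name": "apply_moves", "arguments": {"linear": [[0.1, 0.5, 0], [0.1, 0.5, 0], [0.11, 0.5, 0], [0.11, 0.5, 0], [0.11, 0.5, 0], [0.11, 0.5, 0], [0.11, 0.3, 0], [0, 0, 0], [0, 0, 0]], "yaw": [0, 0, 0, 0, 0, 0, 0, 0, 0]}}

```text
time_s: 57.7
position: [519.7, 5.2, 292.6]
eef_rot: [-3.141, 0.0, 0.002]
ft_force: [0.3, 0.1, -1.7]
width: 48.7
```

Call:
{"name": "apply_moves", "arguments": {"linear": [[0, 0, 0.3], [0, 0, 0.5], [0, 0, 0.3], [0, 0, 0.06], [0, 0, 0], [0, 0, 0], [0, 0, 0]], "yaw": [0, 0, 0, 0, 0, 0, 0]}}

```text
time_s: 58.4
position: [520.5, 5.4, 236.3]
eef_rot: [3.141, 0.002, 0.003]
ft_force: [0.2, 1.0, -2.9]
width: 48.9
```

Contact is expected near 232.

Call:
{"name": "apply_moves", "arguments": {"linear": [[0, 0, 0.03], [0, 0, 0.02], [0, 0, 0.02], [0, 0, 0.01], [0, 0, 0], [0, 0, 0]], "yaw": [0, 0, 0, 0, 0, 0]}}

```text
time_s: 59.0
position: [520.2, 5.2, 232.2]
eef_rot: [3.141, 0.001, -0.0]
ft_force: [-3.5, 0.2, 5.4]
width: 48.5
```

Call:
{"name": "apply_moves", "arguments": {"linear": [[0, 0, 0], [0, 0, 0], [0, 0, 0], [0, 0, 0], [0, 0, 0], [0, 0, -0.2], [0, 0, -0.6], [0, 0, -0.9], [0, 0, -0.9], [0, 0, -0.7]], "yaw": [0, 0, 0, 0, 0, 0, 0, 0, 0, 0], "fingers": -1}}

```text
time_s: 60.0
position: [520.0, 5.3, 400.1]
eef_rot: [3.141, 0.001, 0.006]
ft_force: [0.5, 0.2, -0.2]
width: 86.0
```

Call:
{"name": "apply_moves", "arguments": {"linear": [[0.4, -0.1, 0], [0.7, -0.2, 0], [0.5, -0.1, 0], [0, 0, 0], [0, 0, 0], [0, 0, 0]], "yaw": [0, 0, 0, 0, 0, 0]}}

```text
time_s: 60.6
position: [599.4, 25.2, 396.3]
eef_rot: [-3.142, -0.001, 0.001]
ft_force: [0.1, -0.4, -0.2]
width: 85.3
```

Run:
```python
from h import *
meas('w20',{'can':(520,5,117,30),'sh':(520,5,97,35),'head':(606,77,92,30),'jar':(607,-64,92,45)})
from bench import capture
for n in('scene','side'):
    c=capture(n);pickle.dump((0,c),open(n+'F.pkl','wb'))
    if n=='scene': crop(c,100,130,300,270,4,'pics/scF.png')
    else: crop(c,140,110,350,250,3.6,'pics/sdF.png')
```

```text
60.6 [599.4  25.2 396.3] [-3.1 -0.   0. ]
can 573 mid [520.3   4.2 116.6] [24.9 25.9  5.1]
sh 888 mid [520.6   4.1  97. ] [45.9 47.5  5.4]
head 696 mid [605.8  76.9  92.4] [27.8 27.4  3.8]
jar 1858 mid [606.8 -64.8  91.7] [55.1 55.5  4.7]
```

View pics/w20.png

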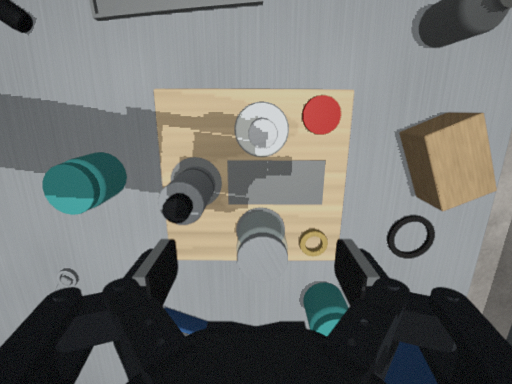

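View pics/scF.png

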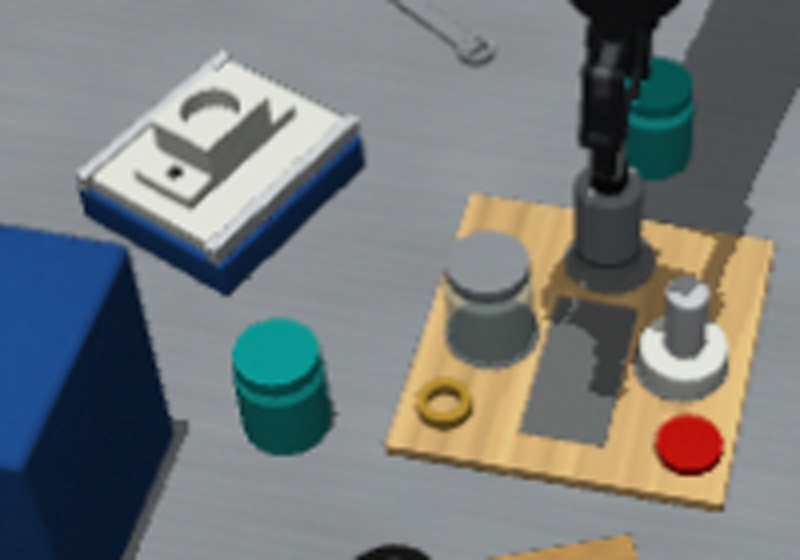

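View pics/sdF.png

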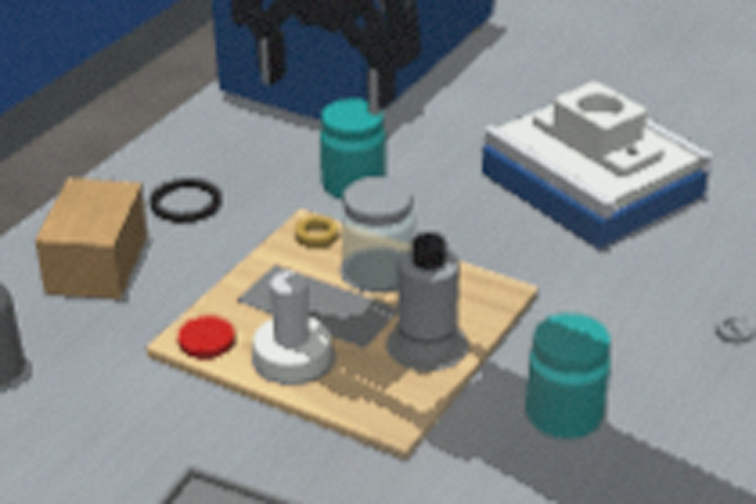

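Everything is in place: pin tips show in both nest holes (scene crop (176,172), side crop (632,150)), and the three containers stand upright on their marks. Handing in.

```bash
python3 -c "
from bench import *
print(finish_job())"
```

```text
the job is handed in; nothing more can be done
None
```

The job is done in the order asked and handed in at about 61 s, well under the 147 s limit. I moved the head, jar and canister to the tray, seated the nest on both dowel pins, then put all three back upright on their spots.

- **Nest:** the wrist camera showed it flat, with the plate top at 62.6 and 62.7 mm at its two ends (62 expected) and the block top at 92.6 and 92.7 mm (92 expected). A pin shows in each hole in the final views.
- **Containers:** all three stand upright. These are their measured centres before and after, in mm:

| | Before | After |
|---|---|---|
| Head | (605.6, 76.9) | (605.8, 76.9) |
| Jar | (606.6, -64.4) | (606.8, -64.8) |
| Canister | (520.4, 4.7) | (520.4, 4.2) |

- **Disagreements:** the fixed side camera put things about 6 mm from where the scene and wrist cameras did, so I relied on the wrist camera. The canister stood about 2 mm from the measured centre of its mark at the start, and I put it back where it stood.
- **Forces:** the highest contact force I read was about 12 N, and nothing tipped. The turquoise look-alikes were left alone.

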